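Return optics parts to their stock trays

TASK

Put the five loose parts on the breadboard back into stock, each in the tray that already holds its kind: both post holders, both lens cells and the clamping fork. Set each down gently on the tray floor, without dropping it: the holders standing upright, the lens cells and the fork lying flat and nothing on top of anything else. Leave the mirror mount and the iris that stand among them as they are, since they are still aligned.

Things in the scene. Friction and masses are not known exactly. Their poses are not given: they have to be found in the camera images.
- holder_a: First post holder, standing upright: black cylinder 25 mm in diameter and 60 mm tall on a round foot flange 32 mm in diameter and 5 mm high, with a 13 mm bore in its top. A steel thumbscrew sticks out of its side along its +x axis, 48 mm above the underside, 11 mm in diameter, its end 25 mm from the holder's axis: grip the cylinder along its y axis, clear of the screw. About 90 g. Origin: centre of the underside, z up.
- holder_b: Second, like the first: post holder, standing upright: black cylinder 25 mm in diameter and 60 mm tall on a round foot flange 32 mm in diameter and 5 mm high, with a 13 mm bore in its top. A steel thumbscrew sticks out of its side along its +x axis, 48 mm above the underside, 11 mm in diameter, its end 25 mm from the holder's axis: grip the cylinder along its y axis, clear of the screw. About 90 g. Origin: centre of the underside, z up.
- lens_a: First lens in its cell, lying flat: black ring 30 mm in diameter and 16 mm high with a clear lens in its recessed top; grip by the rim. About 35 g. Origin: centre of the underside, z up.
- lens_b: Second, like the first: lens in its cell, lying flat: black ring 30 mm in diameter and 16 mm high with a clear lens in its recessed top; grip by the rim. About 35 g. Origin: centre of the underside, z up.
- fork: Clamping fork, lying flat: dark steel bar 80 mm long (x), 32 mm wide (y) and 12 mm thick, with a 10 mm wide slot open at its +x end that runs from 8 mm behind the origin to that end, so two prongs lie beside it. About 100 g, centre of mass about 4 mm to -x of the origin; grip it there across the width. Origin: middle of the underside, z up.
- tray_holders: Stock tray, fixed to the board, like the other two but for its contents: grey, open on top, 170 mm (x) by 125 mm (y) outside, walls 3 mm thick and 18 mm high, floor 3 mm thick. Origin: centre of the underside; +x points to the end with the stock, +y to its left. The stock: two post holders (60 mm tall) fixed at x = +57 mm, y = +32 and -30 mm; the floor from x = -80 to +30 mm is free. Home of the post holders.
- tray_lenses: Stock tray, fixed to the board, like the other two but for its contents: grey, open on top, 170 mm (x) by 125 mm (y) outside, walls 3 mm thick and 18 mm high, floor 3 mm thick. Origin: centre of the underside; +x points to the end with the stock, +y to its left. The stock: two lens cells fixed at x = +58 mm, y = +34 and -24 mm; the floor from x = -80 to +40 mm is free. Home of the lens cells.
- tray_forks: Stock tray, fixed to the board, like the other two but for its contents: grey, open on top, 170 mm (x) by 125 mm (y) outside, walls 3 mm thick and 18 mm high, floor 3 mm thick. Origin: centre of the underside; +x points to the end with the stock, +y to its left. The stock: one clamping fork fixed across the tray at x = +56 mm; the floor from x = -80 to +38 mm is free. Home of the clamping fork.
- mirror: Aligned mirror mount, loose, to be left alone: two black 44 mm square plates upright on a 40 x 34 mm base, round mirror on the -x side, two steel knobs on the +x side that reach 22 mm from the origin, 56 mm tall, 350 g. Origin: centre of the underside.
- iris: Aligned iris, loose, to be left alone: upright black ring 44 mm in diameter facing along x, on a short stem and a round foot 33 mm in diameter, 60 mm tall, 300 g. Origin: centre of the underside.
Things that resemble listed ones, but are neither listed nor needed, are in the scene too. Leave any pink or red look-alike of the holder_b alone.

How it is judged:
At the end, for the whole second after the job is handed in: Both post holders are in the tray with the post holders, both lens cells in the tray with the lens cells, and the fork in the tray with the fork: each inside the walls with its underside on the tray floor (within 4 mm), right side up within 0.12 rad (about 7 degrees), released and at rest (x of holder_a in the frame of tray_holders between -0.082 and 0.082 m and y of holder_a in the frame of tray_holders between -0.0595 and 0.0595 m and z of holder_a in the frame of tray_holders between -0.002 and 0.007 m and angle between each of holder_a, holder_b, lens_a, lens_b, fork's own z axis and vertical below 0.12 rad and linear speed of each of holder_a, holder_b, lens_a, lens_b, fork below 0.02 m/s and angular speed of each of holder_a, holder_b, lens_a, lens_b, fork below 0.2 rad/s and x of holder_b in the frame of tray_holders between -0.082 and 0.082 m and y of holder_b in the frame of tray_holders between -0.0595 and 0.0595 m and z of holder_b in the frame of tray_holders between -0.002 and 0.007 m and x of lens_a in the frame of tray_lenses between -0.082 and 0.082 m and y of lens_a in the frame of tray_lenses between -0.0595 and 0.0595 m and z of lens_a in the frame of tray_lenses between -0.002 and 0.007 m and x of lens_b in the frame of tray_lenses between -0.082 and 0.082 m and y of lens_b in the frame of tray_lenses between -0.0595 and 0.0595 m and z of lens_b in the frame of tray_lenses between -0.002 and 0.007 m and x of fork in the frame of tray_forks between -0.082 and 0.082 m and y of fork in the frame of tray_forks between -0.0595 and 0.0595 m and z of fork in the frame of tray_forks between -0.002 and 0.007 m); the robot touches nothing.
It fails at once if the mirror mount is shifted by more than 6 mm or tipped (distance of mirror from where it was at the start of the episode above 0.006 m or angle between mirror's own z axis and vertical above 0.2 rad).
It fails at once if the iris is shifted by more than 6 mm or tipped (distance of iris from where it was at the start of the episode above 0.006 m or angle between iris's own z axis and vertical above 0.2 rad).
It fails at once if a part is dropped or thrown (moves at more than 0.7 m/s with no finger on it, as after a free fall of 25 mm) ((linear speed of holder_a above 0.7 m/s and contact force between the fingers and holder_a below 0.05 N) or (linear speed of holder_b above 0.7 m/s and contact force between the fingers and holder_b below 0.05 N) or (linear speed of lens_a above 0.7 m/s and contact force between the fingers and lens_a below 0.05 N) or (linear speed of lens_b above 0.7 m/s and contact force between the fingers and lens_b below 0.05 N) or (linear speed of fork above 0.7 m/s and contact force between the fingers and fork below 0.05 N)).
It also fails if it takes over 120 s, if anything falls off the work surface, if the arm or the gripper's body presses on something with over 40 N, if the wrist force passes 120 N, or if a joint passes its speed limit or range.

ROBOT

A 6-joint arm with a two-finger parallel gripper is mounted at the origin on the work surface. World frame = base frame: x ahead of the robot, y to its left, z up, the work surface at z = 0. Lengths are in m, angles in rad, forces in N, time in s.
With the tool pointing down it reaches from about 0.35 to 0.925 m from the base axis. Payload 6.4 kg.
Tool frame: the origin (TCP) lies at the very end of the fingers, on their centre line; the grasp point (between the pads) lies 19 mm behind it (bot.grip_depth is the z of the grasp point in the tool frame, in m); z points along the fingers, y is the direction in which the jaws open and shut (so a half turn about z gives the same grasp; the last joint's range is limited). The gripper opens to 85 mm and grips with 20 to 120 N. Pads are 22 mm wide; open, the fingers measure 114 mm over their backs; the gripper's body (76 mm by 85 mm) begins 54 mm behind the grasp point. The pads swing forward as they close: fully open they stand 13 mm farther back than shut.
Start: joints at [0.971, 0.245, 1.558, -0, 1.339, -0.174], TCP at [0.268, 0.592, 0.193] pointing down, gripper open.
Joint ranges: [-3.13, 3.13], [-1.02, 2.26], [0.13, 2.54], [-0.95, 4.09], [0.21, 2.88], [-2.74, 2.74]. Speed limits (rad/s): [2.57, 2.57, 3.14, 3.14, 3.14, 3.14].

INTERFACE

Orientations are given as a rotation vector (axis times angle).
In Python, from plant import bot gives the robot as it stands.
- The arm moves only by the shell command python3 -m crank 'ROWS'. ROWS is JSON, a list of rows, each an object with "angular": the turn, a rotation vector about the world's x, y, z in rad, a list of three; "travel": the shift along the world's x, y, z in mm, a list of three; "fingers": the opening, from 0 (shut) to 1 (fully open). In form: [{"angular": [ax, ay, az], "travel": [x, y, z], "fingers": fingers}, ...]. A call has 1 to 20 rows; each row shifts and turns the commanded pose from where the row before left it; what a row does not reach is not made up. A row lasts 1/8 s, in which the tool goes at most 62.5 mm and 10.7 degrees, less where a joint would pass 70% of its speed; a pose out of reach is approached as far as the arm can. A call is refused whole if a number of a shift passes 62.5 or a number of a turn 0.188, either way. A call with a gripper value outside its range is refused whole. The fingers move at their own pace and stop on an object; the grip force is fixed at half the most. Time passes only in rows, so rows that do not move let the fingers close. It gives the time, the measured TCP pose, the force and the opening at its end, in the units of the state.
- bot.observe(): the state, without advancing time (a new reading comes with each control period).
- bot.get_image(name): name is "side" or "top" or "wrist"; returns the picture (400x640x3 uint8, red, green, blue); there is no depth.
- bot.camera_info(name): a dict with "intrinsics" (3x3 intrinsics, pixels), "origin" and "attitude" of the camera in the world. Camera axes: x right, y down, z forward; pixel columns grow to the right and rows downward; lengths in m; the calibration is good to about 2 mm. A picture is of the moment at which its call begins: read the wrist's pose just before it. camera_info takes no time and is no camera call; for the wrist camera it gives the pose at the moment of the call.
- bot.close_job(): hands the job in, once; it reports no verdict.
The state is a dict: "t": time; "joint_pos": joint angles; "dq": joint speeds; "effort": joint torques, N m; "ee_pos": TCP position; "tcp_rot": TCP orientation; "ft_force": force on the tool from outside, world axes, zero at the start; "moment": the same for the moment, N m; "finger_gap": finger opening in m.
Only numpy, scipy, OpenCV 4.12 (cv2) and the standard library are available. Lean on these libraries where they do the work, as an engineer would, in place of code of your own. Each camera call takes 0.05 s, during which the arm holds its last target.

## Working session

There is one attempt and no reset: what is moved stays moved. The work goes in short steps, Python scripts to look and compute and a shell command to move; the robot and the scene stay as the last step left them, time stands still between calls to the robot, and variables do not carry over. Pictures are saved under pics/ and viewed, and the job is handed in when it is done.

```bash
mkdir -p pics; ls
python3 - <<'E'
from plant import bot
import cv2
print(bot.observe()); print(bot.grip_depth)
for n in ("top","side","wrist"):
    c=bot.camera_info(n); print(n,c)
    cv2.imwrite(f"pics/{n}0.png",bot.get_image(n)[:,:,::-1])
E
```

```text
pics
{'t': 0.0, 'joint_pos': array([ 9.70897650e-01,  2.45822102e-01,  1.55904869e+00,  7.63103394e-06,
        1.33867528e+00, -1.74106669e-01]), 'dq': array([0.00105372, 0.00036854, 0.00138294, 0.00037175, 0.00098586,
       0.00080581]), 'effort': array([-9.63334642e-04, -4.29500985e+01, -3.26129866e+01, -1.79372892e-04,
        5.19135443e-03, -2.35708903e-06]), 'ee_pos': array([0.26810658, 0.59142714, 0.19145661]), 'tcp_rot': array([-6.63636728e-01, -3.06993611e+00,  2.83642406e-03]), 'ft_force': array([-0.25754498, -0.161827  ,  0.33393896]), 'moment': array([ 0.03136848, -0.00509173, -0.01745481]), 'finger_gap': 0.08558700238618984}
-0.0187
top {'intrinsics': array([[375.64714861,   0.        , 319.61478832],
       [  0.        , 375.64714861, 197.56272568],
       [  0.        ,   0.        ,   1.        ]]), 'origin': array([ 0.34869972, -0.01163949,  0.91405996]), 'attitude': array([-2.13812334,  2.11970904, -0.11082564])}
side {'intrinsics': array([[458.99772018,   0.        , 317.50549908],
       [  0.        , 458.99772018, 200.73484513],
       [  0.        ,   0.        ,   1.        ]]), 'origin': array([-0.05355567,  0.52018109,  0.60935285]), 'attitude': array([-0.97932615,  2.35906839, -1.16739069])}
wrist {'intrinsics': array([[343.66104371,   0.        , 319.72506515],
       [  0.        , 343.66104371, 195.62322526],
       [  0.        ,   0.        ,   1.        ]]), 'origin': array([0.2007996 , 0.62338236, 0.37268214]), 'attitude': array([2.4224439 , 1.56267249, 0.2300127 ])}
```

View pics/top0.png

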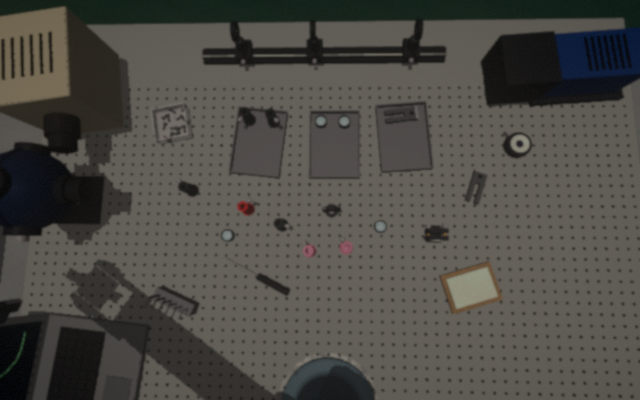

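View pics/side0.png

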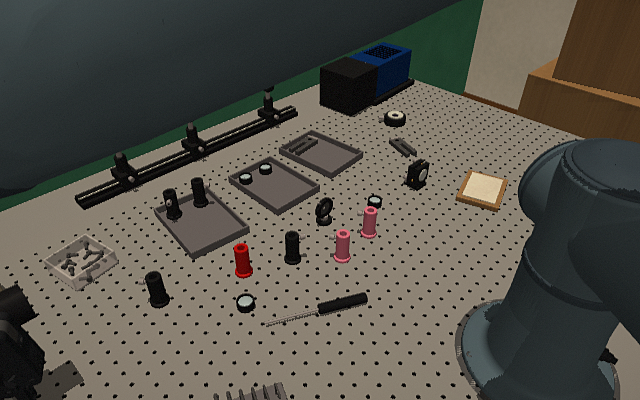

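View pics/wrist0.png

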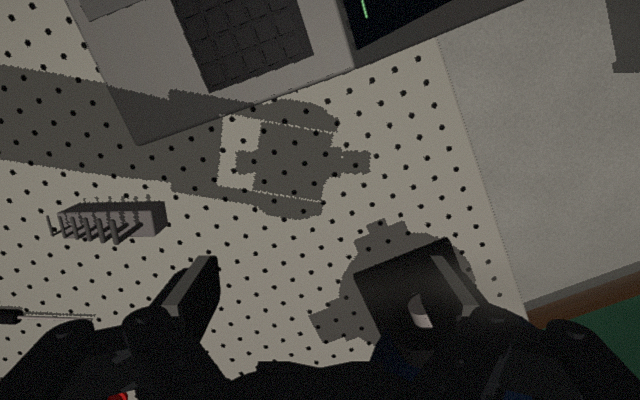

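The top view is dim but shows everything. The black holders are near (188,187) and (281,224), and the lens cells near (227,235) and (380,226). The fork is at (476,187), the iris at (332,210) and the mirror at (436,233). The trays are at (259,143), (334,145) and (404,137). Next I'll enlarge it and measure.

```bash
cat > h.py <<'E'
import numpy as np, cv2
from scipy.spatial.transform import Rotation as R
from plant import bot
def ray(c,u,v):
    K=np.array(c["intrinsics"]);d=np.linalg.inv(K)@np.array([u,v,1.]);return np.array(c["origin"]),R.from_rotvec(c["attitude"]).as_matrix()@d
def pl(c,u,v,z):
    o,d=ray(c,u,v);return o+d*(z-o[2])/d[2]
def proj(c,p):
    q=R.from_rotvec(c["attitude"]).as_matrix().T@(np.array(p)-c["origin"]);q=c["intrinsics"]@q;return q[:2]/q[2]
def crop(name,src,x0,y0,x1,y1,s,gain=1):
    im=cv2.imread(src) if isinstance(src,str) else src
    im=np.clip(im[y0:y1,x0:x1].astype(float)*gain,0,255).astype(np.uint8)
    cv2.imwrite(name,cv2.resize(im,None,fx=s,fy=s,interpolation=cv2.INTER_CUBIC))
E
python3 - <<'E'
from h import *
crop("pics/topA.png","pics/top0.png",160,90,360,260,4,2)
crop("pics/topB.png","pics/top0.png",350,90,550,260,4,2)
crop("pics/sideA.png","pics/side0.png",130,110,450,320,2.5,1.6)
c=bot.camera_info("top")
for u,v in [(188,187),(281,224),(227,235),(380,226),(476,187),(332,210),(436,233),(259,143),(334,145),(404,137)]: print(u,v,pl(c,u,v,0.0).round(3))
E
```

```text
188 187 [0.505 0.355 0.   ]
281 224 [0.414 0.119 0.   ]
227 235 [0.386 0.251 0.   ]
380 226 [ 0.412 -0.122  0.   ]
476 187 [ 0.508 -0.355  0.   ]
332 210 [ 0.45  -0.006  0.   ]
436 233 [ 0.396 -0.255  0.   ]
259 143 [0.619 0.18  0.   ]
334 145 [ 0.614 -0.01   0.   ]
404 137 [ 0.634 -0.184  0.   ]
```

View pics/topA.png

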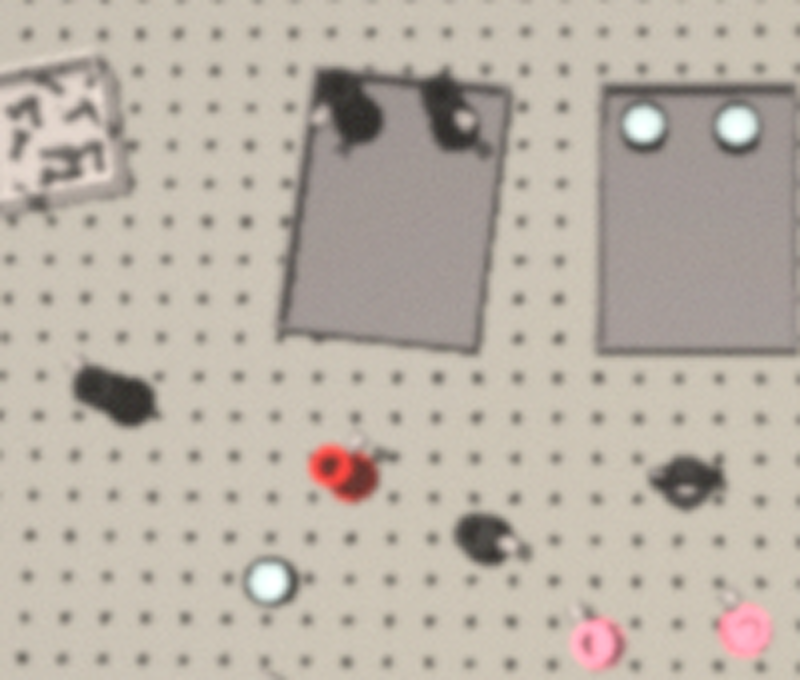

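View pics/topB.png

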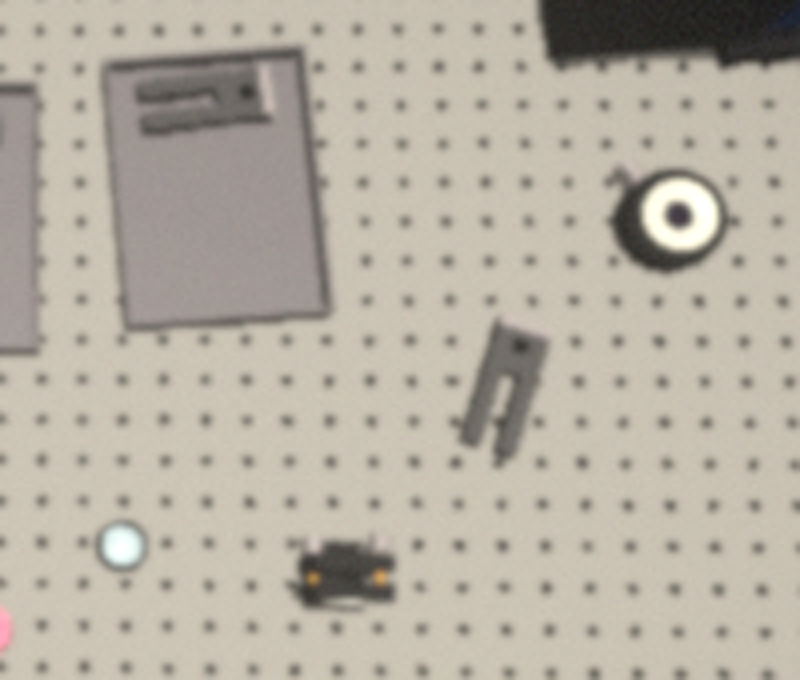

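View pics/sideA.png

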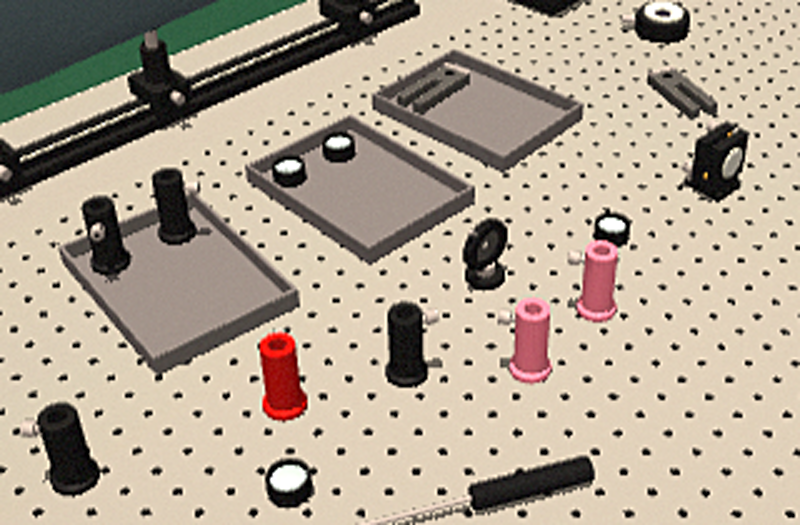

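Run:
```python
from h import *
c=bot.camera_info("top");s=bot.camera_info("side")
im=cv2.imread("pics/top0.png");sd=cv2.imread("pics/side0.png")
print("nadir",proj(c,[0.3487,-0.0116,0]))
up=cv2.resize(im,None,fx=4,fy=4,interpolation=cv2.INTER_CUBIC)
f=lambda x:(x+.5)/4-.5
g=up.max(2)
def cont(mask,box,mn=100):
    m=np.zeros_like(mask);x0,y0,x1,y1=[int(4*b) for b in box];m[y0:y1,x0:x1]=mask[y0:y1,x0:x1]
    cs,_=cv2.findContours(m,cv2.RETR_EXTERNAL,cv2.CHAIN_APPROX_NONE);return sorted([k for k in cs if cv2.contourArea(k)>mn],key=cv2.contourArea)[::-1]
dark=((g<45)*255).astype(np.uint8)
br=((g>88)*255).astype(np.uint8)
print("board g",g[4*290,4*400],"tray",g[4*150,4*260])
for n,b in dict(lensL=(215,222,240,248),lensR=(368,214,392,240)).items():
    for k in cont(dark,b)[:1]:
        (x,y),r=cv2.minEnclosingCircle(k);M=cv2.moments(cv2.convexHull(k));x2,y2=M['m10']/M['m00'],M['m01']/M['m00']
        print(n,f(x),f(y),r/4,f(x2),f(y2),pl(c,f(x2),f(y2),0.008).round(4))
for n,b in dict(hL=(170,172,206,205),hM=(268,212,300,240)).items():
    for k in cont(dark,b)[:1]:
        r=cv2.minAreaRect(k); print(n,[(round(f(p[0]),1),round(f(p[1]),1)) for p in cv2.boxPoints(r)],np.array(r[1])/4,r[2])
for k in cont(((g<62)*255).astype(np.uint8),(460,165,492,210))[:1]:
    r=cv2.minAreaRect(k); P=[pl(c,f(p[0]),f(p[1]),0.012) for p in cv2.boxPoints(r)]; print("fork",np.round(P,4)[:,:2],np.mean(P,0),np.linalg.norm(P[0]-P[1]),np.linalg.norm(P[1]-P[2]))
# trays
tr=((g<80)*255).astype(np.uint8)
tr=cv2.morphologyEx(tr,cv2.MORPH_OPEN,np.ones((25,25)))
for n,b in dict(th=(222,98,298,190),tl=(300,100,368,190),tf=(370,95,440,180)).items():
    for k in cont(tr,b)[:1]:
        r=cv2.minAreaRect(k);P=[pl(c,f(p[0]),f(p[1]),0.010) for p in cv2.boxPoints(r)]; print(n,np.round(P,3)[:,:2].tolist(),np.mean(P,0).round(4),np.linalg.norm(P[0]-P[1]),np.linalg.norm(P[1]-P[2]),r[2])
crop("pics/hl.png","pics/top0.png",170,165,290,245,6,2)
```

```text
nadir [334.16914513 251.75797347]
board g 102 tray 81
hL [(np.float32(177.2), np.float32(191.4)), (np.float32(180.1), np.float32(181.1)), (np.float32(199.4), np.float32(186.5)), (np.float32(196.4), np.float32(196.8))] [19.97700119 10.74735451] 15.751173973083496
hM [(np.float32(273.5), np.float32(228.4)), (np.float32(275.3), np.float32(218.3)), (np.float32(286.5), np.float32(220.3)), (np.float32(284.6), np.float32(230.5))] [11.30774403 10.30625343] 10.491477012634277
fork [[ 0.4748 -0.3139]
 [ 0.5472 -0.3463]
 [ 0.532  -0.381 ]
 [ 0.4601 -0.3484]] [ 0.5035228  -0.34740336  0.012     ] 0.0792477371922414 0.03784227381455122
th [[0.712, 0.24], [0.712, 0.186], [0.652, 0.184], [0.653, 0.237]] [0.6822 0.2117 0.01  ] 0.05383869803400294 0.059310493065110936 90.0
tl [[0.701, -0.016], [0.701, -0.053], [0.685, -0.053], [0.685, -0.016]] [ 0.6932 -0.0345  0.01  ] 0.03635048668075822 0.015702032388970086 90.0
tf [[0.716, -0.121], [0.723, -0.21], [0.666, -0.212], [0.659, -0.124]] [ 0.6912 -0.1667  0.01  ] 0.08903521610787407 0.056860124747231455 85.60128784179688
```

View pics/hl.png

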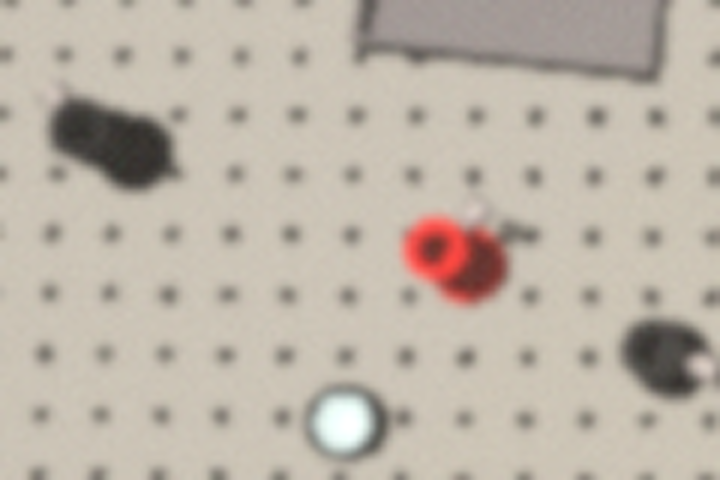

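Run:
```python
from h import *
c=bot.camera_info("top")
a=lambda x,y,ox,oy,s:((x+.5)/s-.5+ox,(y+.5)/s-.5+oy)
for n,(t,b,s) in dict(hL=((82,127),(135,152),(57,92)),hM=((655,350),(672,362),(702,365))).items():
    T=pl(c,*a(*t,170,165,6),.06);B=pl(c,*a(*b,170,165,6),.004);S=pl(c,*a(*s,170,165,6),.048)
    m=(T+B)/2;d=S-m;print(n,T.round(4),B.round(4),S.round(4),"screw r",np.hypot(*d[:2]).round(3),"ang deg",np.degrees(np.arctan2(d[1],d[0])).round(0))
for n,x,y in (("lL",270,582),):
    print(n,pl(c,*a(x,y,160,90,4),.014).round(4))
print("lR",pl(c,*a(123,546,350,90,4),.014).round(4))
for n,P,ox in (("th",[(316,68),(512,88),(478,354),(278,336)],160),("tl",[(604,86),(796,86),(798,354),(598,354)],160),("tf",[(103,62),(303,47),(331,313),(124,328)],350)):
    Q=np.array([pl(c,*a(*p,ox,90,4),.012)[:2] for p in P]);e=Q[0]+Q[1]-Q[2]-Q[3]
    print(n,Q.mean(0).round(4),"x-axis deg",np.degrees(np.arctan2(e[1],e[0])).round(1),np.hypot(*e)/2,np.linalg.norm(Q[0]-Q[1]))
```

```text
hL [0.4977 0.3425 0.06  ] [0.4971 0.3428 0.004 ] [0.5138 0.3585 0.048 ] screw r 0.023 ang deg 44.0
hM [0.4125 0.1154 0.06  ] [0.4119 0.1166 0.004 ] [0.4078 0.0988 0.048 ] screw r 0.018 ang deg -104.0
lL [0.3854 0.2465 0.014 ]
lR [ 0.4104 -0.1212  0.014 ]
th [0.6176 0.1785] x-axis deg -5.5 0.17283150281303056 0.12594473016999203
tl [ 0.6122 -0.0104] x-axis deg -0.1 0.1710071030447704 0.1202627923141257
tf [ 0.6329 -0.1803] x-axis deg 3.9 0.16997865457096875 0.12445023090566706
```

Cross-checks agree: for each holder, the top-disc and flange fixes match within 1 mm, and the tray sizes match too. I'll move above the left holder first and check with the wrist camera.

```bash
python3 -m crank '[{"angular":[0,0,-0.177],"travel":[21,-22.6,-4],"fingers":1},{"angular":[0,0,-0.177],"travel":[21,-22.6,-4],"fingers":1},{"angular":[0,0,-0.177],"travel":[21,-22.6,-4],"fingers":1},{"angular":[0,0,-0.177],"travel":[21,-22.6,-4],"fingers":1},{"angular":[0,0,-0.177],"travel":[21,-22.6,-4],"fingers":1},{"angular":[0,0,-0.177],"travel":[21,-22.6,-4],"fingers":1},{"angular":[0,0,-0.177],"travel":[21,-22.6,-4],"fingers":1},{"angular":[0,0,-0.177],"travel":[21,-22.6,-4],"fingers":1},{"angular":[0,0,-0.177],"travel":[21,-22.6,-4],"fingers":1},{"angular":[0,0,-0.177],"travel":[21,-22.6,-4],"fingers":1},{"angular":[0,0,-0.177],"travel":[21,-22.6,-4],"fingers":1},{"angular":[0,0,0],"travel":[0,0,0],"fingers":1},{"angular":[0,0,0],"travel":[0,0,0],"fingers":1}]'
cat >> h.py <<'E'
def st():
    o=bot.observe();M=R.from_rotvec(o["tcp_rot"]).as_matrix()
    print("t",round(o["t"],2),"tcp",o["ee_pos"].round(4),"jawyaw",np.degrees(np.arctan2(M[1,1],M[0,1])).round(1),"tilt",np.degrees(np.arccos(-M[2,2])).round(2),"F",o["ft_force"].round(1),"gap",round(o["finger_gap"],4),"q6",o["joint_pos"][5].round(2));return o
E
python3 - <<'E'
from h import *
st();w=bot.camera_info("wrist");cv2.imwrite("pics/w1.png",bot.get_image("wrist")[:,:,::-1])
print(w["origin"]); print("expected top/base",proj(w,[.4974,.3427,.06]),proj(w,[.4974,.3427,0.004]))
E
```

```text
t: 1.78
ee_pos: [0.499, 0.3437, 0.1484]
tcp_rot: [-2.911, -1.181, 0.001]
ft_force: [0.7, -0.4, 1.2]
finger_gap: 0.0859
t 1.77 tcp [0.499  0.3437 0.1484] jawyaw -45.9 tilt 0.04 F [ 0.7 -0.4  1.2] gap 0.0859 q6 1.22
[0.55275888 0.39641457 0.32947775]
expected top/base [319.75450823 189.32937554] [319.76576675 173.46089532]
```

View pics/w1.png

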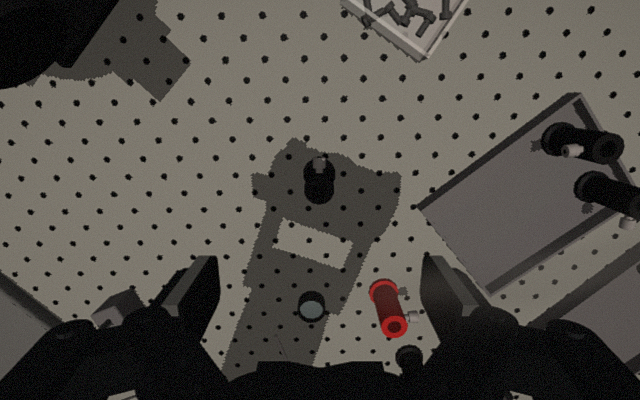

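The holder's top is at (319,190) and its base at (319,173), as predicted. The screw points up in the image, square to the jaws. Grasping.

```bash
python3 -m crank '[{"angular":[0,0,0],"travel":[-1.6,-1,-41],"fingers":1},{"angular":[0,0,0],"travel":[0,0,-41],"fingers":1},{"angular":[0,0,0],"travel":[0,0,-25],"fingers":1},{"angular":[0,0,0],"travel":[0,0,-16],"fingers":1},{"angular":[0,0,0],"travel":[0,0,0],"fingers":0.2},{"angular":[0,0,0],"travel":[0,0,0],"fingers":0},{"angular":[0,0,0],"travel":[0,0,0],"fingers":0},{"angular":[0,0,0],"travel":[0,0,0],"fingers":0},{"angular":[0,0,0],"travel":[0,0,0],"fingers":0},{"angular":[0,0,0],"travel":[0,0,0],"fingers":0},{"angular":[0,0,0],"travel":[0,0,0],"fingers":0}]'
python3 - <<'E'
from h import *
st();c=bot.camera_info("top")
a=np.radians(-5.5);T=np.array([.6176,.1785])
for p in ((-5,25),(-50,-25),(-50,25)): print(p,T+np.array([[np.cos(a),-np.sin(a)],[np.sin(a),np.cos(a)]])@(np.array(p)/1000))
E
```

```text
t: 3.2
ee_pos: [0.4978, 0.3423, 0.0256]
tcp_rot: [2.912, 1.178, -0.0]
ft_force: [-0.9, 0.0, -1.0]
finger_gap: 0.0
t 3.2 tcp [0.4978 0.3423 0.0256] jawyaw -46.0 tilt 0.01 F [-0.9  0.  -1. ] gap 0.0 q6 1.22
(-5, 25) [0.61501916 0.20386413]
(-50, -25) [0.56543405 0.15840738]
(-50, 25) [0.57022633 0.20817719]
```

The gap is 0, so something is off. Looking.

Run:
```python
from h import *
cv2.imwrite("pics/w2.png",bot.get_image("wrist")[:,:,::-1])
crop("pics/s2.png",bot.get_image("side")[:,:,::-1],80,150,400,380,2.5,1.5)
```

```text
(no output)
```

View pics/w2.png

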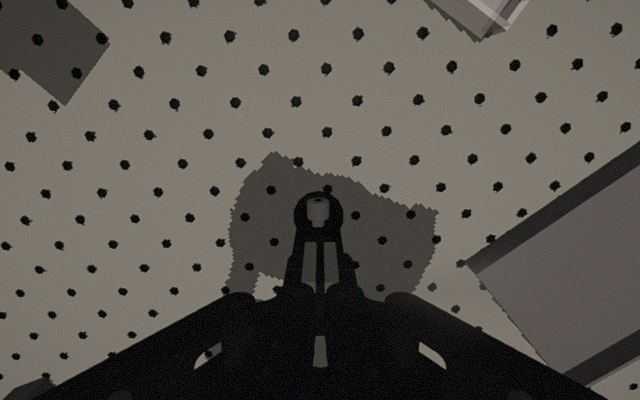

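View pics/s2.png

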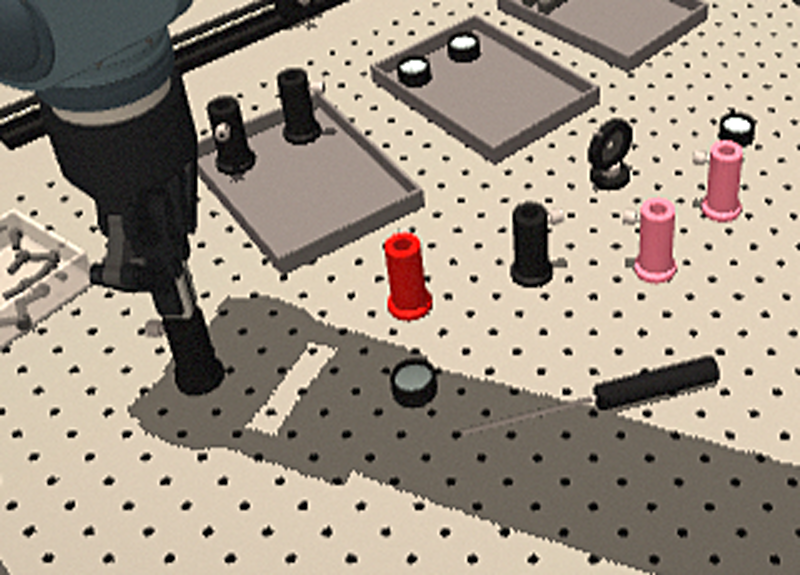

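Run:
```python
from h import *
o=st();w=bot.camera_info("wrist");im=bot.get_image("wrist")[:,:,::-1]
crop("pics/w3.png",im,220,150,420,300,4,3)
for p in ([.4974,.3427,.06],[.4974,.3427,.0],[.515,.3595,.048]): print(proj(w,p))
print("tcp",proj(w,o["ee_pos"]),"grasp",proj(w,o["ee_pos"]+[0,0,.0187]))
crop("pics/t3.png",bot.get_image("top")[:,:,::-1],150,150,270,240,6,2)
```

```text
t 3.3 tcp [0.4979 0.3423 0.0256] jawyaw -46.0 tilt 0.01 F [-0.2 -0.4  0.1] gap 0.0001 q6 1.22
[319.34077828 257.38200742]
[319.42125865 213.78713052]
[319.70198085 200.53338813]
tcp [320.41445209 229.08485834] grasp [320.49168215 243.06303035]
```

View pics/w3.png

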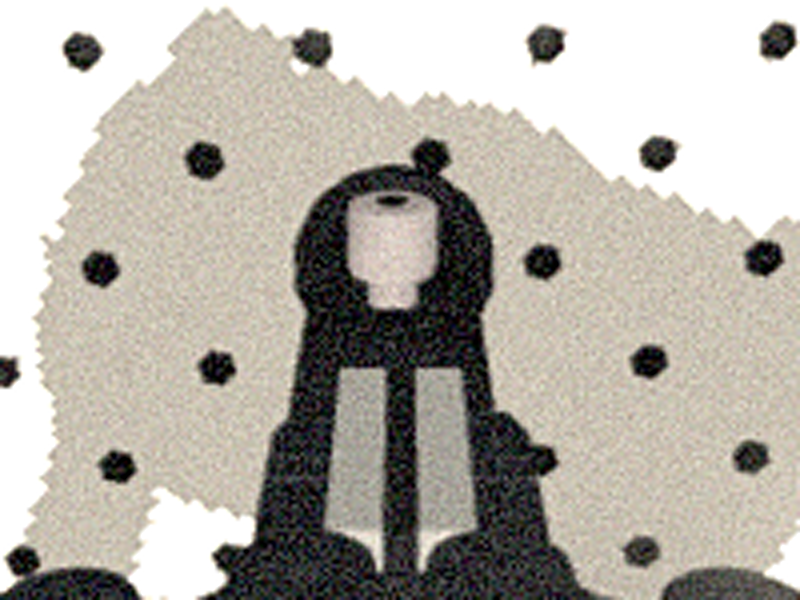

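View pics/t3.png

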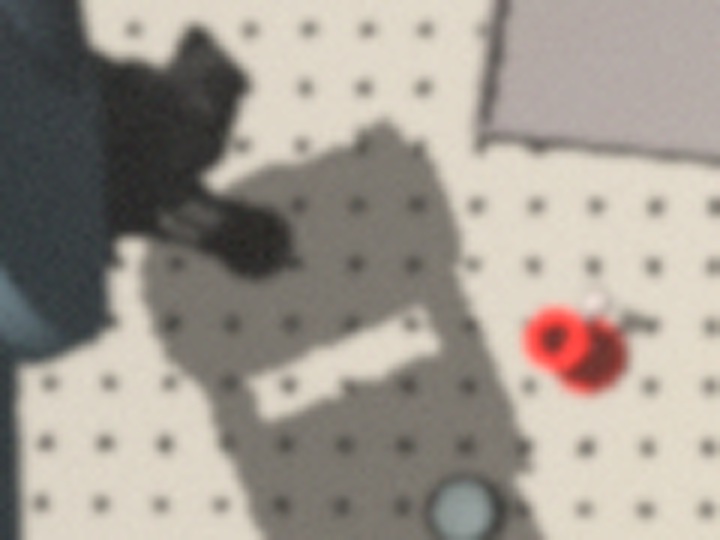

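Run:
```python
from h import *
o=st();w=bot.camera_info("wrist");s=bot.camera_info("side")
M=R.from_rotvec(o["tcp_rot"]).as_matrix()
for dz in (0,.013,.03,.05,.07): # open fingertip
    print(dz,[proj(w,o["ee_pos"]+M@np.array([0,y,-dz])).round(0) for y in (-.0425,.0425,0)], "side",((proj(s,o["ee_pos"]+[0,0,dz])-[80,150])*2.5).round(0))
print([(z,((proj(s,[.4974,.3427,z])-[80,150])*2.5).round(0)) for z in (0,.03,.06)])
crop("pics/s3.png",bot.get_image("side")[:,:,::-1],110,200,210,320,5,2.5)
```

```text
t 3.4 tcp [0.4979 0.3424 0.0256] jawyaw -46.0 tilt 0.0 F [1.  0.7 0.1] gap 0.0001 q6 1.22
0 [array([246., 229.]), array([395., 229.]), array([320., 229.])] side [189. 349.]
0.013 [array([240., 238.]), array([400., 239.]), array([320., 239.])] side [184. 336.]
0.03 [array([233., 253.]), array([408., 253.]), array([321., 253.])] side [179. 318.]
0.05 [array([221., 274.]), array([420., 274.]), array([321., 274.])] side [172. 296.]
0.07 [array([207., 301.]), array([435., 301.]), array([321., 301.])] side [165. 274.]
[(0, array([196., 375.])), (0.03, array([187., 345.])), (0.06, array([177., 314.]))]
```

View pics/s3.png

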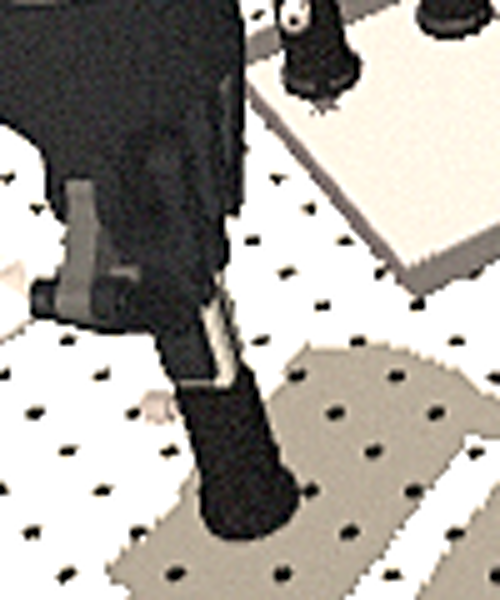

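The side and wrist views agree: the closed fingertips sit just above the holder's top, about 30 to 35 mm short of the reported TCP. The holder hasn't moved. I'll measure this offset by touching a bare piece of board with the fingers shut.

```bash
python3 -m crank '[{"angular":[0,0,0],"travel":[0,0,30],"fingers":0},{"angular":[0,0,0],"travel":[0,0,30],"fingers":0},{"angular":[0,0,0],"travel":[-28,-11,0],"fingers":0},{"angular":[0,0,0],"travel":[-29,-11,0],"fingers":0},{"angular":[0,0,0],"travel":[0,0,-40],"fingers":0},{"angular":[0,0,0],"travel":[0,0,-36],"fingers":0},{"angular":[0,0,0],"travel":[0,0,-10],"fingers":0},{"angular":[0,0,0],"travel":[0,0,-10],"fingers":0},{"angular":[0,0,0],"travel":[0,0,0],"fingers":0}]'
python3 - <<'E'
from h import *
st()
crop("pics/s4.png",bot.get_image("side")[:,:,::-1],110,200,270,320,5,2)
E
```

```text
t: 4.58
ee_pos: [0.4413, 0.3205, -0.0101]
tcp_rot: [-2.912, -1.178, -0.001]
ft_force: [0.0, -0.1, 1.2]
finger_gap: 0.0
t 4.58 tcp [ 0.4413  0.3205 -0.0101] jawyaw -46.0 tilt 0.02 F [ 0.  -0.1  1.2] gap 0.0 q6 1.22
```

View pics/s4.png

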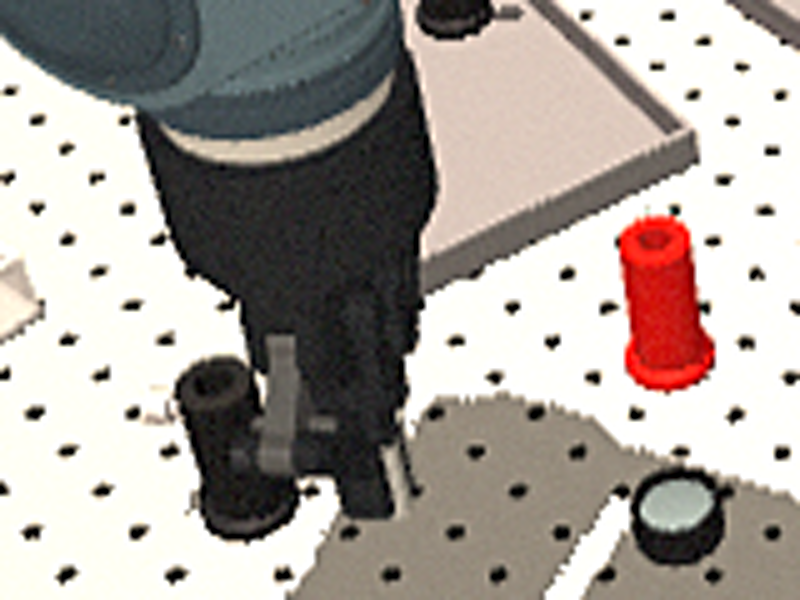

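```bash
python3 -m crank '[{"angular":[0,0,0],"travel":[0,0,-8],"fingers":0},{"angular":[0,0,0],"travel":[0,0,-4],"fingers":0},{"angular":[0,0,0],"travel":[0,0,-2],"fingers":0},{"angular":[0,0,0],"travel":[0,0,-2],"fingers":0},{"angular":[0,0,0],"travel":[0,0,0],"fingers":0}]'; python3 -m crank '[{"angular":[0,0,0],"travel":[0,0,-1],"fingers":0},{"angular":[0,0,0],"travel":[0,0,-1],"fingers":0}]';python3 -m crank '[{"angular":[0,0,0],"travel":[0,0,-1],"fingers":0},{"angular":[0,0,0],"travel":[0,0,-1],"fingers":0}]'
```

```text
t: 5.25
ee_pos: [0.4408, 0.3204, -0.0265]
tcp_rot: [-2.912, -1.178, 0.0]
ft_force: [0.3, -0.1, 1.8]
finger_gap: 0.0002
t: 5.5
ee_pos: [0.441, 0.3204, -0.0284]
tcp_rot: [-2.912, -1.178, -0.0]
ft_force: [0.5, -0.1, 0.1]
finger_gap: 0.0003
t: 5.75
ee_pos: [0.4409, 0.3203, -0.0305]
tcp_rot: [-2.912, -1.178, 0.0]
ft_force: [-0.8, 0.2, 1.5]
finger_gap: -0.0
```

```bash
for i in 1 2 3; do python3 -m crank '[{"angular":[0,0,0],"travel":[0,0,-1],"fingers":0}]' | grep -E "ee_pos|ft_"; done
python3 - <<'E'
from h import *
st()
crop("pics/s5.png",bot.get_image("side")[:,:,::-1],110,200,270,320,5,2)
E
```

```text
ee_pos: [0.4408, 0.3204, -0.0315]
ft_force: [-0.3, -1.0, 0.5]
ee_pos: [0.4409, 0.3204, -0.0325]
ft_force: [-0.6, -0.5, 0.6]
ee_pos: [0.4409, 0.3204, -0.0335]
ft_force: [0.1, 0.7, -0.9]
t 6.12 tcp [ 0.4409  0.3204 -0.0335] jawyaw -46.0 tilt 0.0 F [ 0.1  0.7 -0.9] gap -0.0001 q6 1.22
```

View pics/s5.png

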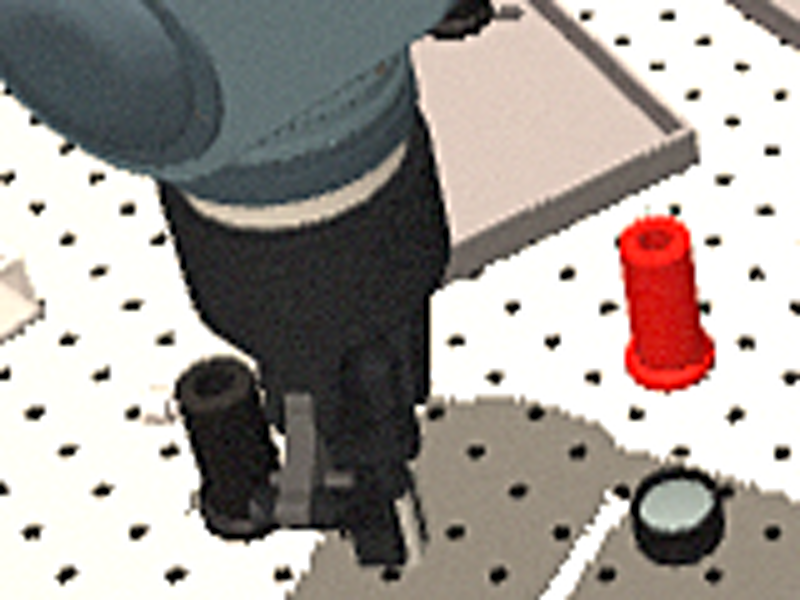

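```bash
python3 - <<'E'
from h import *
s=bot.camera_info("side")
for z in (0,.005,.01,.02): print(z,((proj(s,[.4409,.3204,z])-[110,200])*5).round(0))
E
for i in 1 2 3 4; do python3 -m crank '[{"angular":[0,0,0],"travel":[0,0,-0.7],"fingers":0}]' | grep -E "ee_pos|ft_"; done
```

```text
0 [391. 558.]
0.005 [389. 548.]
0.01 [386. 539.]
0.02 [381. 519.]
ee_pos: [0.4409, 0.3204, -0.0341]
ft_force: [0.1, -0.5, -0.4]
ee_pos: [0.4409, 0.3204, -0.0348]
ft_force: [0.3, -0.5, 0.5]
ee_pos: [0.4408, 0.3204, -0.0356]
ft_force: [0.6, -0.2, -0.2]
ee_pos: [0.4409, 0.3204, -0.0362]
ft_force: [0.4, 0.7, -0.4]
```

```bash
for i in 1 2 3 4 5 6; do python3 -m crank '[{"angular":[0,0,0],"travel":[0,0,-0.6],"fingers":0}]' | grep -E "ee_pos|ft_"|tr '\n' ' '; python3 -c "
from plant import bot;o=bot.observe();print(o['effort'][1:3].round(1), o['moment'].round(2))"; done
```

```text
ee_pos: [0.4409, 0.3204, -0.0368] ft_force: [0.3, 0.2, -0.6] [-38. -24.] [-0.02 -0.    0.  ]
ee_pos: [0.4409, 0.3204, -0.0375] ft_force: [0.6, -0.9, -0.0] [-38. -24.] [ 0.02 -0.01 -0.01]
ee_pos: [0.4409, 0.3204, -0.038] ft_force: [0.4, -0.6, -0.2] [-38.  -23.9] [0.04 0.05 0.01]
ee_pos: [0.4409, 0.3204, -0.0386] ft_force: [0.9, -0.1, 3.6] [-38.  -23.9] [ 0.04 -0.03  0.02]
ee_pos: [0.4409, 0.3204, -0.0387] ft_force: [-4.1, -2.3, 8.6] [-34.2 -22.9] [-0.41  0.6   0.  ]
ee_pos: [0.4409, 0.3204, -0.0387] ft_force: [-5.0, -2.8, 15.0] [-32.2 -22.5] [-0.56  0.92  0.03]
```

Contact came at a reported z of −0.0385, so the true fingertip height is reported z + 38.5 mm. I'll regrasp the holder with the tip at about 30 mm, which is −8.5 mm reported.

```bash
python3 -m crank '[{"angular":[0,0,0],"travel":[0,0,40],"fingers":0},{"angular":[0,0,0],"travel":[0,0,60],"fingers":1},{"angular":[0,0,0],"travel":[28.6,11.1,0],"fingers":1},{"angular":[0,0,0],"travel":[28,11,0],"fingers":1},{"angular":[0,0,0],"travel":[0,0,0],"fingers":1},{"angular":[0,0,0],"travel":[0,0,0],"fingers":1}]'
python3 - <<'E'
from h import *
st()
E
```

```text
t: 8.18
ee_pos: [0.4966, 0.3422, 0.0596]
tcp_rot: [2.912, 1.178, -0.002]
ft_force: [0.4, -0.6, -0.1]
finger_gap: 0.0855
t 8.18 tcp [0.4966 0.3422 0.0596] jawyaw -45.9 tilt 0.09 F [ 0.4 -0.6 -0.1] gap 0.0855 q6 1.22
```

```bash
python3 -m crank '[{"angular":[0,0,0],"travel":[0.8,0.4,-30],"fingers":1},{"angular":[0,0,0],"travel":[0,0,-20],"fingers":1},{"angular":[0,0,0],"travel":[0,0,-18],"fingers":1},{"angular":[0,0,0],"travel":[0,0,0],"fingers":0},{"angular":[0,0,0],"travel":[0,0,0],"fingers":0},{"angular":[0,0,0],"travel":[0,0,0],"fingers":0},{"angular":[0,0,0],"travel":[0,0,0],"fingers":0},{"angular":[0,0,0],"travel":[0,0,0],"fingers":0},{"angular":[0,0,0],"travel":[0,0,0],"fingers":0}]'
python3 - <<'E'
from h import *
st()
E
```

```text
t: 9.3
ee_pos: [0.4991, 0.3433, -0.0067]
tcp_rot: [-2.912, -1.178, -0.003]
ft_force: [-0.2, -0.2, 5.5]
finger_gap: 0.0233
t 9.3 tcp [ 0.4991  0.3433 -0.0067] jawyaw -45.9 tilt 0.1 F [-0.2 -0.2  5.5] gap 0.0233 q6 1.22
```

Gripped, with a gap of 23 mm against the 25 mm cylinder. Lifting and carrying to the holder tray at local (−25, 25) mm.

```bash
python3 -m crank '[{"angular":[0,0,0],"travel":[0,0,10],"fingers":0},{"angular":[0,0,0],"travel":[0,0,30],"fingers":0},{"angular":[0,0,0],"travel":[0,0,27],"fingers":0},{"angular":[0,0,0],"travel":[24,-34.4,0],"fingers":0},{"angular":[0,0,0],"travel":[24,-34.4,0],"fingers":0},{"angular":[0,0,0],"travel":[24,-34.4,0],"fingers":0},{"angular":[0,0,0],"travel":[24,-34.4,0],"fingers":0},{"angular":[0,0,0],"travel":[0,0,0],"fingers":0},{"angular":[0,0,0],"travel":[0,0,0],"fingers":0}]'
python3 - <<'E'
from h import *
st();w=bot.camera_info("wrist")
cv2.imwrite("pics/w6.png",np.clip(bot.get_image("wrist")[:,:,::-1]*1.8,0,255).astype(np.uint8))
crop("pics/s6.png",bot.get_image("side")[:,:,::-1],110,130,310,280,4,1.5)
E
```

```text
t: 10.42
ee_pos: [0.5936, 0.2055, 0.0589]
tcp_rot: [-2.912, -1.178, 0.001]
ft_force: [-0.3, 0.1, -1.1]
finger_gap: 0.0236
t 10.43 tcp [0.5936 0.2055 0.0589] jawyaw -46.0 tilt 0.06 F [-0.3  0.1 -1.1] gap 0.0236 q6 0.95
```

View pics/s6.png

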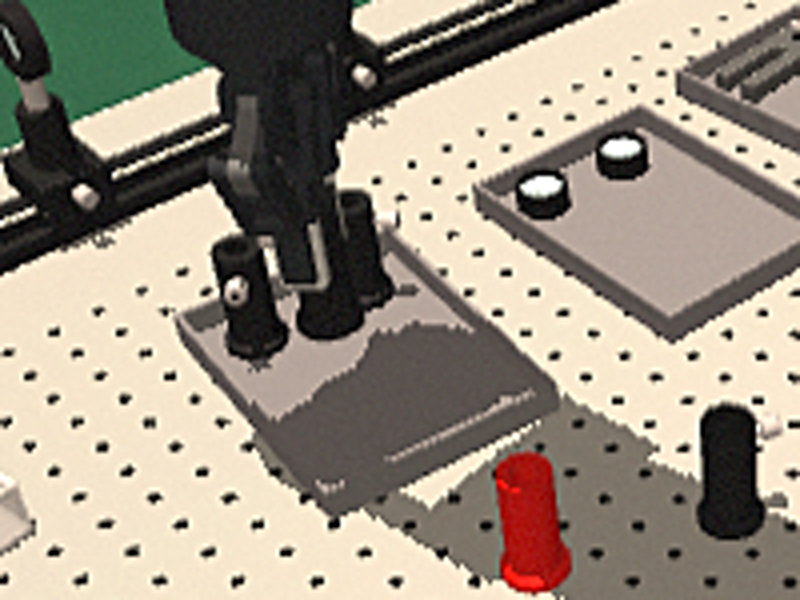

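View pics/w6.png

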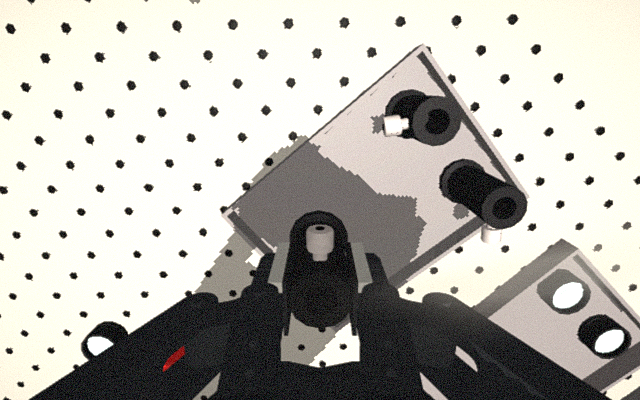

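Held upright. Descending to the tray floor.

```bash
python3 -m crank '[{"angular":[0,0,0],"travel":[1,0,-30],"fingers":0},{"angular":[0,0,0],"travel":[0,0,-22],"fingers":0},{"angular":[0,0,0],"travel":[0,0,-6],"fingers":0},{"angular":[0,0,0],"travel":[0,0,-1.5],"fingers":0},{"angular":[0,0,0],"travel":[0,0,0],"fingers":0}]'; for i in 1 2 3 4; do python3 -m crank '[{"angular":[0,0,0],"travel":[0,0,-0.7],"fingers":0},{"angular":[0,0,0],"travel":[0,0,0],"fingers":0}]' | grep -E "ee_pos|ft_"|tr '\n' ' ';echo; done
```

```text
t: 11.15
ee_pos: [0.596, 0.2055, 0.0006]
tcp_rot: [2.912, 1.178, 0.002]
ft_force: [-0.4, -0.1, -1.0]
finger_gap: 0.0235
ee_pos: [0.5957, 0.2053, -0.0005] ft_force: [0.4, -0.1, -1.0] 
ee_pos: [0.5952, 0.2053, -0.0018] ft_force: [0.3, 1.0, -1.5] 
ee_pos: [0.5952, 0.2052, -0.0025] ft_force: [-0.6, 0.1, 0.4] 
ee_pos: [0.5952, 0.2053, -0.0032] ft_force: [-0.2, -0.5, -1.3]
```

```bash
python3 -m crank '[{"angular":[0,0,0],"travel":[0,0,-0.7],"fingers":0},{"angular":[0,0,0],"travel":[0,0,0],"fingers":0}]' | grep -E "ft_"; python3 -m crank '[{"angular":[0,0,0],"travel":[0,0,0],"fingers":0.4},{"angular":[0,0,0],"travel":[0,0,0],"fingers":0.5},{"angular":[0,0,0],"travel":[0,0,0],"fingers":0.55},{"angular":[0,0,0],"travel":[0,0,0],"fingers":0.55},{"angular":[0,0,0],"travel":[0,0,20],"fingers":0.55},{"angular":[0,0,0],"travel":[0,0,30],"fingers":0.55},{"angular":[0,0,0],"travel":[0,0,30],"fingers":0.55},{"angular":[0,0,0],"travel":[0,0,0],"fingers":1}]'
python3 - <<'E'
from h import *
st()
crop("pics/s7.png",bot.get_image("side")[:,:,::-1],110,130,310,280,4,1.5)
E
```

```text
ft_force: [-0.6, -0.2, 0.4]
t: 13.4
ee_pos: [0.5982, 0.2058, 0.0809]
tcp_rot: [2.911, 1.178, 0.012]
ft_force: [0.2, -1.2, 0.1]
finger_gap: 0.0634
t 13.4 tcp [0.5982 0.2058 0.0809] jawyaw -45.9 tilt 0.46 F [ 0.2 -1.2  0.1] gap 0.0634 q6 0.95
```

View pics/s7.png

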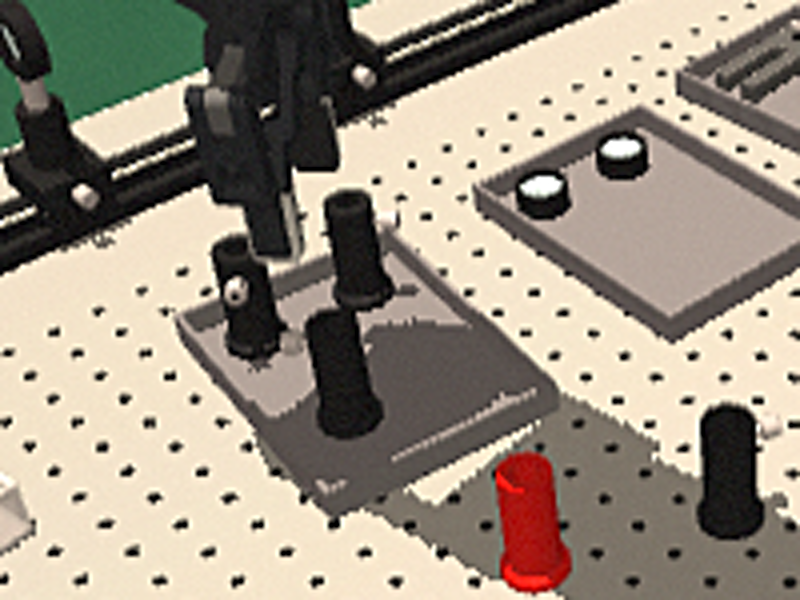

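Holder one stands upright in its tray. Moving over the second black holder, with a wrist check of its screw direction.

```bash
python3 -m crank '[{"angular":[0,0,0.14],"travel":[-37.2,-18,3],"fingers":1},{"angular":[0,0,0.14],"travel":[-37.2,-18,3],"fingers":1},{"angular":[0,0,0.14],"travel":[-37.2,-18,3],"fingers":1},{"angular":[0,0,0.14],"travel":[-37.2,-18,0],"fingers":1},{"angular":[0,0,0],"travel":[-37.2,-18,0],"fingers":1},{"angular":[0,0,0],"travel":[0,0,0],"fingers":1},{"angular":[0,0,0],"travel":[0,0,0],"fingers":1}]'
python3 - <<'E'
from h import *
o=st();w=bot.camera_info("wrist")
cv2.imwrite("pics/w8.png",np.clip(bot.get_image("wrist")[:,:,::-1]*1.8,0,255).astype(np.uint8))
for p in ([.4122,.116,.06],[.4122,.116,.004],[.4122+.025*np.cos(np.radians(-104)),.116+.025*np.sin(np.radians(-104)),.048]):print(proj(w,p).round(0))
E
```

```text
t: 14.32
ee_pos: [0.4096, 0.1153, 0.0852]
tcp_rot: [2.474, 1.937, 0.0]
ft_force: [0.5, -0.4, 0.5]
finger_gap: 0.0855
t 14.32 tcp [0.4096 0.1153 0.0852] jawyaw -13.9 tilt 0.02 F [ 0.5 -0.4  0.5] gap 0.0855 q6 0.25
[323. 212.]
[323. 188.]
[323. 240.]
```

View pics/w8.png

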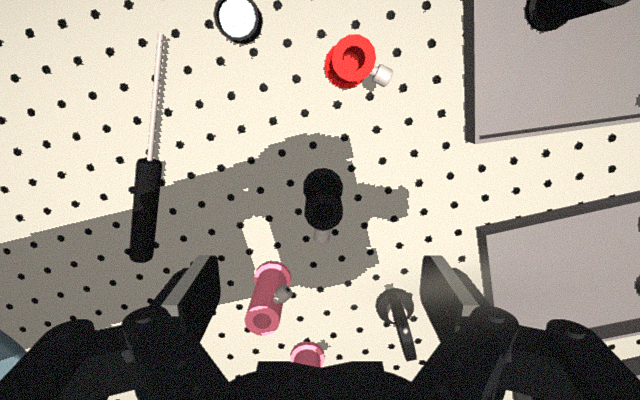

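Holder top at (323,212) as predicted; screw at (320,236), square to the jaws.

```bash
python3 -m crank '[{"angular":[0,0,-0.05],"travel":[2.6,0.7,-35],"fingers":1},{"angular":[0,0,0],"travel":[0,0,-30],"fingers":1},{"angular":[0,0,0],"travel":[0,0,-20],"fingers":1},{"angular":[0,0,0],"travel":[0,0,-8.5],"fingers":1},{"angular":[0,0,0],"travel":[0,0,0],"fingers":0},{"angular":[0,0,0],"travel":[0,0,0],"fingers":0},{"angular":[0,0,0],"travel":[0,0,0],"fingers":0},{"angular":[0,0,0],"travel":[0,0,0],"fingers":0},{"angular":[0,0,0],"travel":[0,0,0],"fingers":0},{"angular":[0,0,0],"travel":[0,0,0],"fingers":0}]'
python3 - <<'E'
from h import *
o=st()
a=np.radians(-5.5);T=np.array([.6176,.1785])
for p in ((-55,-28),(-50,-32)): print(p,T+np.array([[np.cos(a),-np.sin(a)],[np.sin(a),np.cos(a)]])@(np.array(p)/1000)-o["ee_pos"][:2])
E
```

```text
t: 15.62
ee_pos: [0.4126, 0.116, -0.0074]
tcp_rot: [2.52, 1.874, 0.002]
ft_force: [-1.4, 0.2, 6.9]
finger_gap: 0.0232
t 15.62 tcp [ 0.4126  0.116  -0.0074] jawyaw -16.7 tilt 0.07 F [-1.4  0.2  6.9] gap 0.0232 q6 0.3
(-55, -28) [0.14758215 0.03986323]
(-50, -32) [0.15217574 0.03540241]
```

```bash
python3 -m crank '[{"angular":[0,0,0],"travel":[0,0,10],"fingers":0},{"angular":[0,0,0],"travel":[0,0,35],"fingers":0},{"angular":[0,0,0],"travel":[0,0,35],"fingers":0},{"angular":[0,0,0],"travel":[37,10,0],"fingers":0},{"angular":[0,0,0],"travel":[37,10,0],"fingers":0},{"angular":[0,0,0],"travel":[37,10,0],"fingers":0},{"angular":[0,0,0],"travel":[37,10,0],"fingers":0},{"angular":[0,0,0],"travel":[0,0,0],"fingers":0},{"angular":[0,0,0],"travel":[0,0,-30],"fingers":0},{"angular":[0,0,0],"travel":[0,0,-30],"fingers":0},{"angular":[0,0,0],"travel":[0,0,-10],"fingers":0},{"angular":[0,0,0],"travel":[0,0,0],"fingers":0}]'
python3 - <<'E'
from h import *
o=st()
crop("pics/s9.png",bot.get_image("side")[:,:,::-1],110,130,310,280,4,1.5)
E
```

```text
t: 17.12
ee_pos: [0.5591, 0.1559, 0.0015]
tcp_rot: [-2.52, -1.874, 0.002]
ft_force: [-0.3, -0.6, -0.9]
finger_gap: 0.0232
t 17.12 tcp [0.5591 0.1559 0.0015] jawyaw -16.7 tilt 0.07 F [-0.3 -0.6 -0.9] gap 0.0232 q6 0.37
```

View pics/s9.png

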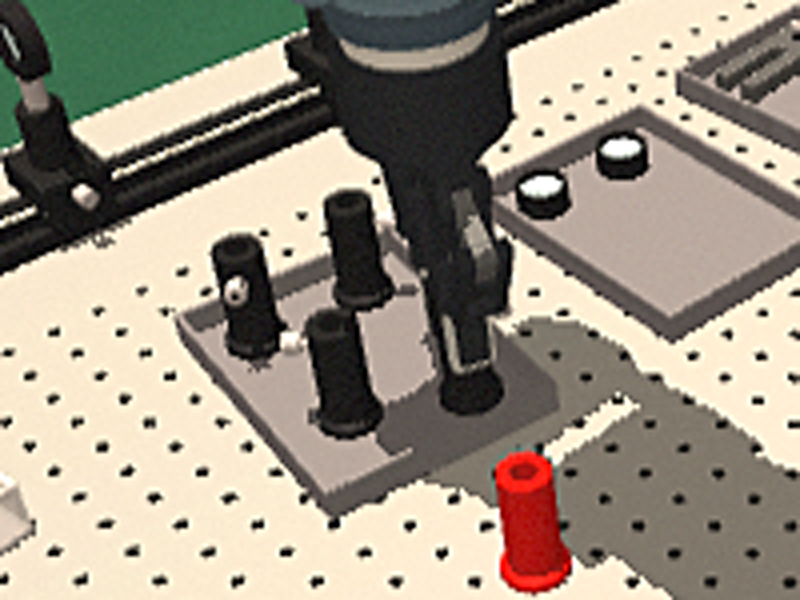

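```bash
python3 -m crank '[{"angular":[0,0,0],"travel":[0,0,-3],"fingers":0},{"angular":[0,0,0],"travel":[0,0,-1.3],"fingers":0},{"angular":[0,0,0],"travel":[0,0,-0.8],"fingers":0},{"angular":[0,0,0],"travel":[0,0,0],"fingers":0},{"angular":[0,0,0],"travel":[0,0,0],"fingers":0}]';  python3 -m crank '[{"angular":[0,0,0],"travel":[0,0,0],"fingers":0.4},{"angular":[0,0,0],"travel":[0,0,0],"fingers":0.5},{"angular":[0,0,0],"travel":[0,0,0],"fingers":0.55},{"angular":[0,0,0],"travel":[0,0,0],"fingers":0.55},{"angular":[0,0,0],"travel":[0,0,20],"fingers":0.55},{"angular":[0,0,0],"travel":[0,0,30],"fingers":0.55},{"angular":[0,0,0],"travel":[0,0,30],"fingers":0.55},{"angular":[0,0,0],"travel":[0,0,0],"fingers":1}]'
python3 - <<'E'
from h import *
st()
crop("pics/s10.png",bot.get_image("side")[:,:,::-1],110,130,310,280,4,1.5)
E
```

```text
t: 17.8
ee_pos: [0.5599, 0.156, -0.0034]
tcp_rot: [2.521, 1.875, 0.0]
ft_force: [0.2, 0.6, -1.7]
finger_gap: 0.023
t: 18.8
ee_pos: [0.5628, 0.1563, 0.081]
tcp_rot: [2.518, 1.872, 0.01]
ft_force: [0.7, -0.0, -0.0]
finger_gap: 0.0637
t 18.8 tcp [0.5628 0.1563 0.081 ] jawyaw -16.7 tilt 0.44 F [ 0.7 -0.  -0. ] gap 0.0637 q6 0.37
```

View pics/s10.png

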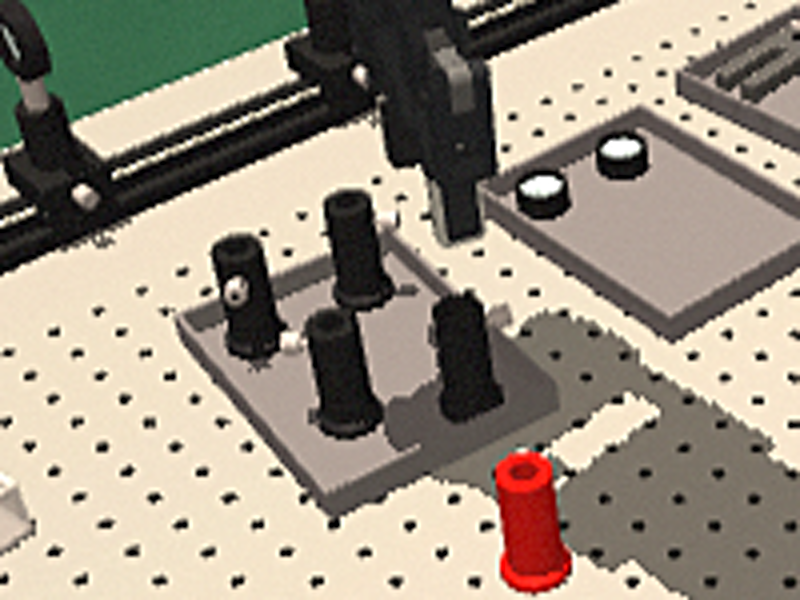

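Both holders are in. Next, the left lens cell.

```bash
python3 -m crank '[{"angular":[0,0,0.145],"travel":[-35,18,3],"fingers":1},{"angular":[0,0,0.145],"travel":[-35,18,0],"fingers":1},{"angular":[0,0,0],"travel":[-35,18,0],"fingers":1},{"angular":[0,0,0],"travel":[-35,18,-10],"fingers":1},{"angular":[0,0,0],"travel":[-35,18,-10],"fingers":1},{"angular":[0,0,0],"travel":[0,0,0],"fingers":1},{"angular":[0,0,0],"travel":[0,0,0],"fingers":1}]'
python3 - <<'E'
from h import *
o=st();w=bot.camera_info("wrist")
cv2.imwrite("pics/w11.png",np.clip(bot.get_image("wrist")[:,:,::-1]*1.8,0,255).astype(np.uint8))
print(proj(w,[.3854,.2465,.014]).round(0))
E
```

```text
t: 19.73
ee_pos: [0.3852, 0.2458, 0.0595]
tcp_rot: [2.223, 2.219, -0.0]
ft_force: [-0.0, 0.2, 0.4]
finger_gap: 0.0852
t 19.73 tcp [0.3852 0.2458 0.0595] jawyaw -0.1 tilt 0.01 F [-0.   0.2  0.4] gap 0.0852 q6 0.32
[320. 203.]
```

View pics/w11.png

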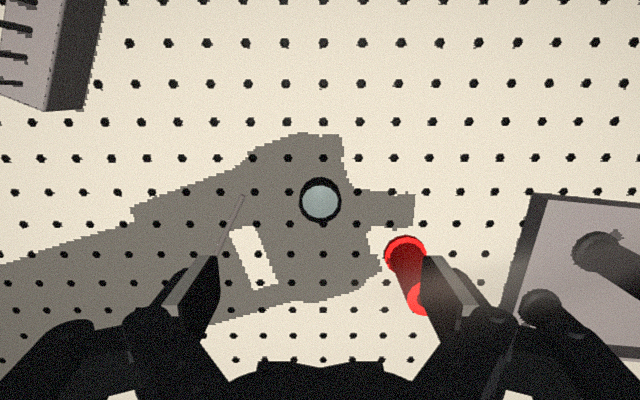

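Lens at (320,201), prediction (320,203). Grasp.

```bash
python3 -m crank '[{"angular":[0,0,0],"travel":[0.2,0.7,-40],"fingers":1},{"angular":[0,0,0],"travel":[0,0,-30],"fingers":1},{"angular":[0,0,0],"travel":[0,0,-15],"fingers":1},{"angular":[0,0,0],"travel":[0,0,-9],"fingers":1},{"angular":[0,0,0],"travel":[0,0,0],"fingers":0.5},{"angular":[0,0,0],"travel":[0,0,0],"fingers":0},{"angular":[0,0,0],"travel":[0,0,0],"fingers":0},{"angular":[0,0,0],"travel":[0,0,0],"fingers":0},{"angular":[0,0,0],"travel":[0,0,0],"fingers":0},{"angular":[0,0,0],"travel":[0,0,0],"fingers":0}]'
python3 - <<'E'
from h import *
o=st(); a=np.radians(-.1);T=np.array([.6122,-.0104])
for p in ((-30,27),(-30,-27)): print(T+np.array(p)/1000-o["ee_pos"][:2])
E
```

```text
t: 21.02
ee_pos: [0.386, 0.247, -0.0332]
tcp_rot: [2.223, 2.219, 0.002]
ft_force: [-1.1, -0.5, 5.4]
finger_gap: 0.0272
t 21.02 tcp [ 0.386   0.247  -0.0332] jawyaw -0.1 tilt 0.1 F [-1.1 -0.5  5.4] gap 0.0272 q6 0.32
[ 0.19618676 -0.23042779]
[ 0.19618676 -0.28442779]
```

```bash
python3 -m crank '[{"angular":[0,0,0],"travel":[0,0,10],"fingers":0},{"angular":[0,0,0],"travel":[0,0,45],"fingers":0},{"angular":[0,0,0],"travel":[0,0,45],"fingers":0},{"angular":[0,0,0],"travel":[39.2,-46,0],"fingers":0},{"angular":[0,0,0],"travel":[39.2,-46,0],"fingers":0},{"angular":[0,0,0],"travel":[39.2,-46,0],"fingers":0},{"angular":[0,0,0],"travel":[39.2,-46,0],"fingers":0},{"angular":[0,0,0],"travel":[39.2,-46,0],"fingers":0},{"angular":[0,0,0],"travel":[0,0,0],"fingers":0},{"angular":[0,0,0],"travel":[0,0,-40],"fingers":0},{"angular":[0,0,0],"travel":[0,0,-40],"fingers":0},{"angular":[0,0,0],"travel":[0,0,0],"fingers":0}]'
python3 - <<'E'
from h import *
o=st();w=bot.camera_info("wrist")
cv2.imwrite("pics/w12.png",np.clip(bot.get_image("wrist")[:,:,::-1]*1.8,0,255).astype(np.uint8))
E
```

```text
t: 22.52
ee_pos: [0.5771, 0.018, -0.0173]
tcp_rot: [-2.218, -2.216, 0.007]
ft_force: [-0.4, -0.2, -0.1]
finger_gap: 0.0272
t 22.52 tcp [ 0.5771  0.018  -0.0173] jawyaw -0.1 tilt 0.46 F [-0.4 -0.2 -0.1] gap 0.0272 q6 -0.16
```

View pics/w12.png

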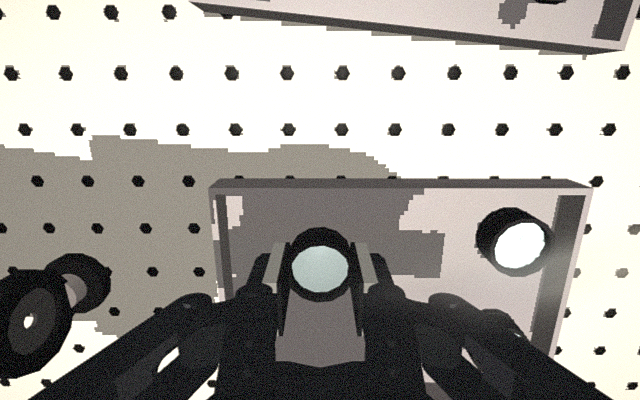

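```bash
python3 -m crank '[{"angular":[0,0,0],"travel":[0,0,0],"fingers":0},{"angular":[0,0,0],"travel":[0,0,-8],"fingers":0},{"angular":[0,0,0],"travel":[0,0,-4],"fingers":0},{"angular":[0,0,0],"travel":[0,0,0],"fingers":0},{"angular":[0,0,0],"travel":[0,0,0],"fingers":0}]'; python3 -c "
from h import *
st()"
```

```text
t: 23.2
ee_pos: [0.5812, 0.0166, -0.0263]
tcp_rot: [2.224, 2.219, 0.0]
ft_force: [-0.3, 0.2, -0.4]
finger_gap: 0.0268
t 23.2 tcp [ 0.5812  0.0166 -0.0263] jawyaw -0.1 tilt 0.01 F [-0.3  0.2 -0.4] gap 0.0268 q6 -0.16
```

```bash
python3 -m crank '[{"angular":[0,0,0],"travel":[0,0,-1.5],"fingers":0},{"angular":[0,0,0],"travel":[0,0,-1.2],"fingers":0},{"angular":[0,0,0],"travel":[0,0,0],"fingers":0}]'|grep -E "ee|ft"; for i in 1 2 3; do python3 -m crank '[{"angular":[0,0,0],"travel":[0,0,-0.7],"fingers":0},{"angular":[0,0,0],"travel":[0,0,0],"fingers":0}]'|grep -E "ee|ft"; done
```

```text
ee_pos: [0.5809, 0.0167, -0.0293]
ft_force: [-0.2, 0.5, -0.0]
ee_pos: [0.581, 0.0167, -0.0299]
ft_force: [0.5, -0.9, -0.6]
ee_pos: [0.5812, 0.0167, -0.0302]
ft_force: [-1.4, 0.7, 3.7]
ee_pos: [0.5812, 0.0166, -0.0302]
ft_force: [-3.7, 0.4, 8.5]
```

Contact with the floor. Releasing.

```bash
python3 -m crank '[{"angular":[0,0,0],"travel":[0,0,0.6],"fingers":0.4},{"angular":[0,0,0],"travel":[0,0,0],"fingers":0.45},{"angular":[0,0,0],"travel":[0,0,0],"fingers":0.5},{"angular":[0,0,0],"travel":[0,0,0],"fingers":0.5},{"angular":[0,0,0],"travel":[0,0,20],"fingers":0.5},{"angular":[0,0,0],"travel":[0,0,40],"fingers":0.5},{"angular":[0,0,0],"travel":[0,0,40],"fingers":0.5},{"angular":[0,0,0],"travel":[0,0,0],"fingers":1},{"angular":[0,0,0],"travel":[0,0,0],"fingers":1}]'
python3 - <<'E'
from h import *
st()
crop("pics/s13.png",bot.get_image("side")[:,:,::-1],210,110,410,250,4,1.5)
E
```

```text
t: 25.45
ee_pos: [0.5809, 0.0167, 0.0698]
tcp_rot: [2.223, 2.219, 0.0]
ft_force: [-0.9, 1.0, -0.2]
finger_gap: 0.0769
t 25.45 tcp [0.5809 0.0167 0.0698] jawyaw -0.1 tilt 0.02 F [-0.9  1.  -0.2] gap 0.0769 q6 -0.16
```

View pics/s13.png

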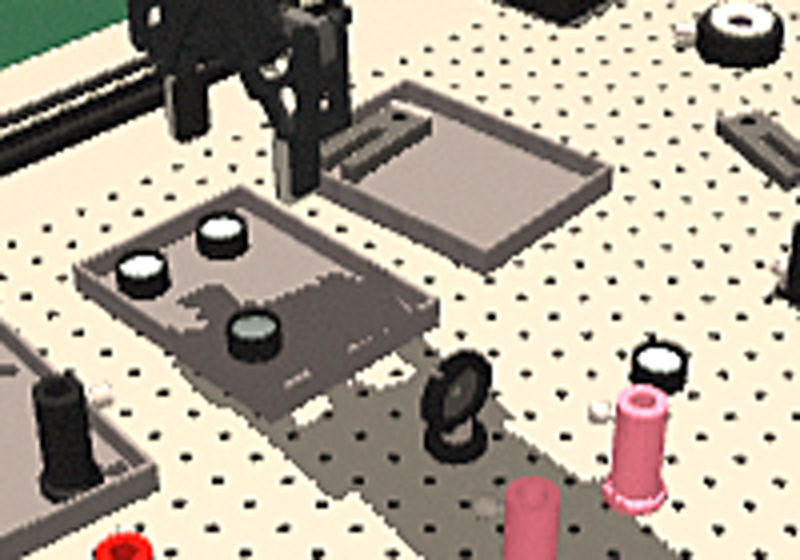

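Lens one lies flat. Now the right lens cell.

```bash
python3 -m crank '[{"angular":[0,0,0],"travel":[-42.6,-34.5,5],"fingers":1},{"angular":[0,0,0],"travel":[-42.6,-34.5,0],"fingers":1},{"angular":[0,0,0],"travel":[-42.6,-34.5,0],"fingers":1},{"angular":[0,0,0],"travel":[-42.6,-34.5,0],"fingers":1},{"angular":[0,0,0],"travel":[0,0,-15],"fingers":1},{"angular":[0,0,0],"travel":[0,0,0],"fingers":1},{"angular":[0,0,0],"travel":[0,0,0],"fingers":1}]'
python3 - <<'E'
from h import *
o=st();w=bot.camera_info("wrist")
cv2.imwrite("pics/w14.png",np.clip(bot.get_image("wrist")[:,:,::-1]*1.8,0,255).astype(np.uint8))
print(proj(w,[.4104,-.1212,.014]).round(0))
E
```

```text
t: 26.38
ee_pos: [0.4111, -0.1206, 0.059]
tcp_rot: [-2.221, -2.22, 0.0]
ft_force: [0.3, -0.9, -1.0]
finger_gap: 0.0855
t 26.38 tcp [ 0.4111 -0.1206  0.059 ] jawyaw -0.0 tilt 0.07 F [ 0.3 -0.9 -1. ] gap 0.0855 q6 -0.55
[318. 205.]
```

View pics/w14.png

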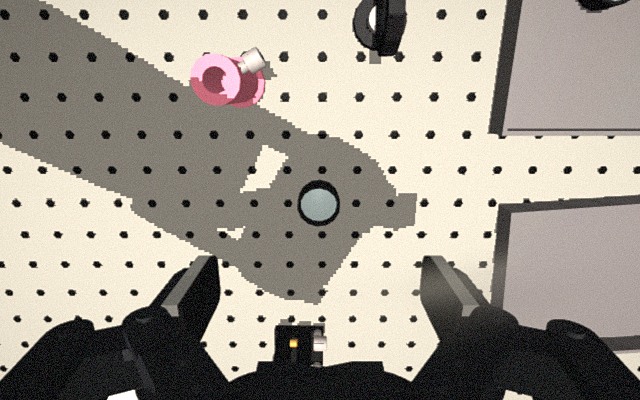

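Lens at (319,203), as predicted (318,205).

```bash
python3 -m crank '[{"angular":[0,0,0],"travel":[-0.4,-0.6,-40],"fingers":1},{"angular":[0,0,0],"travel":[0,0,-30],"fingers":1},{"angular":[0,0,0],"travel":[0,0,-15],"fingers":1},{"angular":[0,0,0],"travel":[0,0,-8.5],"fingers":1},{"angular":[0,0,0],"travel":[0,0,0],"fingers":0.5},{"angular":[0,0,0],"travel":[0,0,0],"fingers":0},{"angular":[0,0,0],"travel":[0,0,0],"fingers":0},{"angular":[0,0,0],"travel":[0,0,0],"fingers":0},{"angular":[0,0,0],"travel":[0,0,0],"fingers":0},{"angular":[0,0,0],"travel":[0,0,0],"fingers":0}]'
python3 - <<'E'
from h import *
o=st(); T=np.array([.6122,-.0104])
for p in ((-30,-29),): print(T+np.array(p)/1000-o["ee_pos"][:2])
E
```

```text
t: 27.68
ee_pos: [0.4111, -0.1224, -0.033]
tcp_rot: [2.223, 2.218, 0.001]
ft_force: [-0.7, 0.4, 5.9]
finger_gap: 0.0268
t 27.68 tcp [ 0.4111 -0.1224 -0.033 ] jawyaw -0.1 tilt 0.09 F [-0.7  0.4  5.9] gap 0.0268 q6 -0.55
[0.1710683  0.08301901]
```

```bash
python3 -m crank '[{"angular":[0,0,0],"travel":[0,0,10],"fingers":0},{"angular":[0,0,0],"travel":[0,0,45],"fingers":0},{"angular":[0,0,0],"travel":[0,0,45],"fingers":0},{"angular":[0,0,0],"travel":[42.7,20.7,0],"fingers":0},{"angular":[0,0,0],"travel":[42.7,20.7,0],"fingers":0},{"angular":[0,0,0],"travel":[42.7,20.7,0],"fingers":0},{"angular":[0,0,0],"travel":[42.7,20.7,0],"fingers":0},{"angular":[0,0,0],"travel":[0,0,0],"fingers":0},{"angular":[0,0,0],"travel":[0,0,-40],"fingers":0},{"angular":[0,0,0],"travel":[0,0,-35],"fingers":0},{"angular":[0,0,0],"travel":[0,0,-10],"fingers":0},{"angular":[0,0,0],"travel":[0,0,-7],"fingers":0},{"angular":[0,0,0],"travel":[0,0,-3],"fingers":0},{"angular":[0,0,0],"travel":[0,0,0],"fingers":0},{"angular":[0,0,0],"travel":[0,0,0],"fingers":0}]';  for i in 1 2; do python3 -m crank '[{"angular":[0,0,0],"travel":[0,0,-0.7],"fingers":0},{"angular":[0,0,0],"travel":[0,0,0],"fingers":0}]'|grep -E "ee|ft"; done
```

```text
t: 29.55
ee_pos: [0.5817, -0.0393, -0.0282]
tcp_rot: [2.223, 2.218, 0.001]
ft_force: [0.5, 0.1, 0.1]
finger_gap: 0.0269
ee_pos: [0.5812, -0.0391, -0.0297]
ft_force: [0.7, 0.0, -0.4]
ee_pos: [0.5812, -0.0391, -0.0299]
ft_force: [-3.4, 1.0, 5.7]
```

Contact. Releasing, then on towards the fork.

```bash
python3 -m crank '[{"angular":[0,0,0],"travel":[0,0,0.3],"fingers":0.4},{"angular":[0,0,0],"travel":[0,0,0],"fingers":0.45},{"angular":[0,0,0],"travel":[0,0,0],"fingers":0.5},{"angular":[0,0,0],"travel":[0,0,0],"fingers":0.5},{"angular":[0,0,0],"travel":[0,0,20],"fingers":0.5},{"angular":[0,0,0],"travel":[0,0,40],"fingers":0.5},{"angular":[0,0,0],"travel":[0,0,45],"fingers":0.5},{"angular":[0,0,0],"travel":[0,0,0],"fingers":1},{"angular":[0,0,0],"travel":[0,0,0],"fingers":1}]'
python3 - <<'E'
from h import *
st()
crop("pics/s15.png",bot.get_image("side")[:,:,::-1],210,110,450,290,3.3,1.5)
im=bot.get_image("top")[:,:,::-1]
crop("pics/t15.png",im,455,160,500,215,10,1.7)
E
```

```text
t: 31.18
ee_pos: [0.581, -0.0391, 0.0753]
tcp_rot: [2.223, 2.219, 0.0]
ft_force: [0.2, 0.5, -0.8]
finger_gap: 0.0769
t 31.18 tcp [ 0.581  -0.0391  0.0753] jawyaw -0.1 tilt 0.03 F [ 0.2  0.5 -0.8] gap 0.0769 q6 -0.26
```

View pics/s15.png

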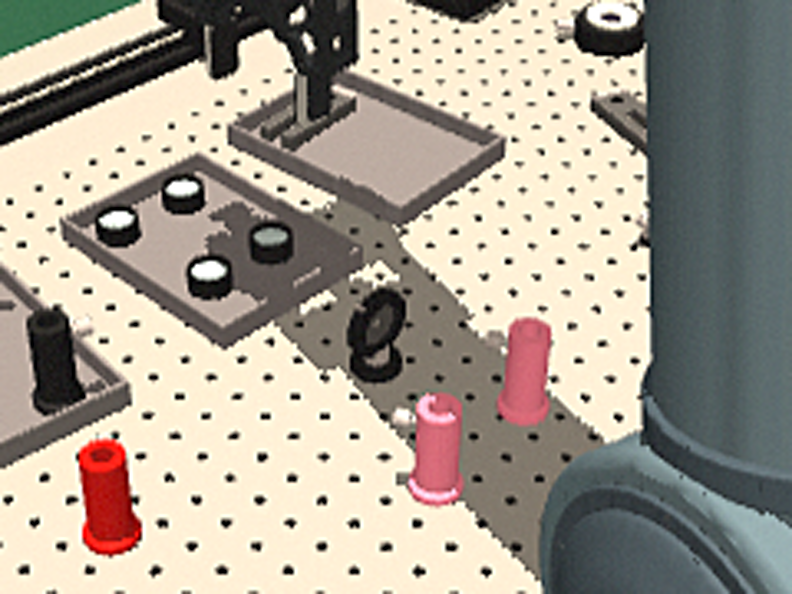

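View pics/t15.png

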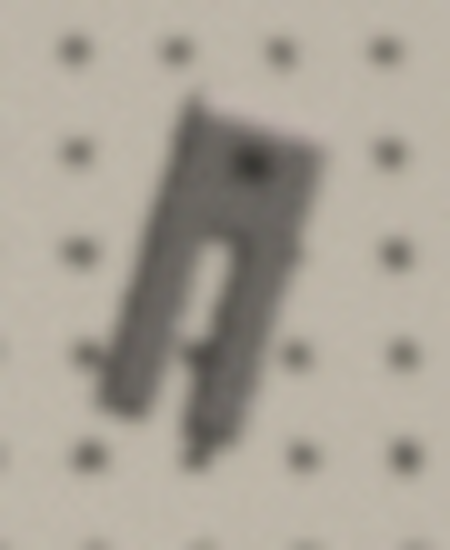

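Run:
```python
from h import *
c=bot.camera_info("top")
P=[pl(c,455+(x+.5)/10-.5,160+(y+.5)/10-.5,.012)[:2] for x,y in ((200,113),(322,150),(237,445),(103,400))]
P=np.array(P);b=P[:2].mean(0);f=P[2:].mean(0);d=f-b;L=np.hypot(*d);d/=L
sl=pl(c,455+21.6,160+24.0,.012)[:2]
print(P.round(4),"mid",P.mean(0).round(4),"L",L,"W",np.linalg.norm(P[0]-P[1]),np.linalg.norm(P[2]-P[3]),"ang",np.degrees(np.arctan2(d[1],d[0])))
print("slot end along axis (expect -8..):",(sl-P.mean(0))@d*1000)
g=P.mean(0)-.006*d;print("grasp",g)
print(np.array([.0,0]), )
```

```text
[[ 0.5459 -0.3491]
 [ 0.5369 -0.3776]
 [ 0.4651 -0.354 ]
 [ 0.4758 -0.323 ]] mid [ 0.5059 -0.3509] L 0.07514910547126538 W 0.029894472805187033 0.03279178723349819 ang 160.6968026508944
slot end along axis (expect -8..): -7.803919421003029
grasp [ 0.51158048 -0.35290867]
[0. 0.]
```

```bash
python3 -m crank '[{"angular":[0,0,0.177],"travel":[-9.9,-44.8,3],"fingers":1},{"angular":[0,0,0.177],"travel":[-9.9,-44.8,0],"fingers":1},{"angular":[0,0,0.177],"travel":[-9.9,-44.8,0],"fingers":1},{"angular":[0,0,0.177],"travel":[-9.9,-44.8,0],"fingers":1},{"angular":[0,0,0.177],"travel":[-9.9,-44.8,0],"fingers":1},{"angular":[0,0,0.177],"travel":[-9.9,-44.8,0],"fingers":1},{"angular":[0,0,0.177],"travel":[-9.9,-44.8,-10],"fingers":1},{"angular":[0,0,0],"travel":[0,0,0],"fingers":1},{"angular":[0,0,0],"travel":[0,0,0],"fingers":1},{"angular":[0,0,0],"travel":[0,0,0],"fingers":1}]'
python3 - <<'E'
from h import *
o=st();w=bot.camera_info("wrist")
cv2.imwrite("pics/w16.png",np.clip(bot.get_image("wrist")[:,:,::-1]*1.8,0,255).astype(np.uint8))
d=np.array([np.cos(np.radians(161)),np.sin(np.radians(161))])
for s in (-.04,-.006,.04): print(proj(w,[*(np.array([.5059,-.3509])+s*d),.012]).round(0))
E
```

```text
t: 32.52
ee_pos: [0.512, -0.3514, 0.0674]
tcp_rot: [-0.521, -3.097, -0.001]
ft_force: [1.0, -0.1, 0.8]
finger_gap: 0.0851
t 32.52 tcp [ 0.512  -0.3514  0.0674] jawyaw 70.9 tilt 0.05 F [ 1.  -0.1  0.8] gap 0.0851 q6 -2.02
[317. 242.]
[316. 199.]
[316. 135.]
```

View pics/w16.png

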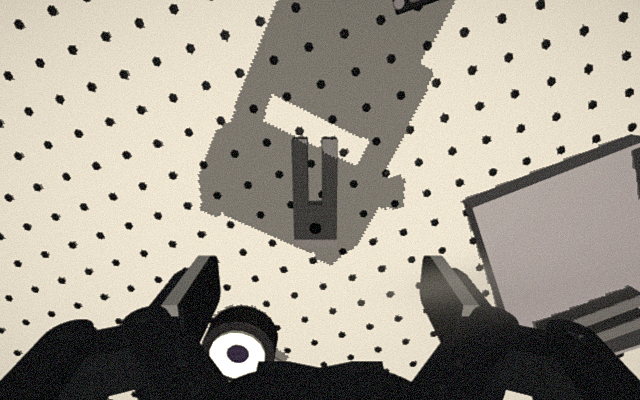

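Fork runs from (315,239) to (315,136), exactly as predicted and square to the jaws.

```bash
python3 -m crank '[{"angular":[0,0,0],"travel":[-0.4,-1.5,-45],"fingers":1},{"angular":[0,0,0],"travel":[0,0,-35],"fingers":1},{"angular":[0,0,0],"travel":[0,0,-14],"fingers":1},{"angular":[0,0,0],"travel":[0,0,-8],"fingers":1},{"angular":[0,0,0],"travel":[0,0,0],"fingers":0.5},{"angular":[0,0,0],"travel":[0,0,0],"fingers":0},{"angular":[0,0,0],"travel":[0,0,0],"fingers":0},{"angular":[0,0,0],"travel":[0,0,0],"fingers":0},{"angular":[0,0,0],"travel":[0,0,0],"fingers":0},{"angular":[0,0,0],"travel":[0,0,0],"fingers":0}]'
python3 - <<'E'
from h import *
o=st()
a=np.radians(3.9);print(np.array([.6329,-.1803])+np.array([[np.cos(a),-np.sin(a)],[np.sin(a),np.cos(a)]])@np.array([-.022,0])-o["ee_pos"][:2])
E
```

```text
t: 33.83
ee_pos: [0.5123, -0.3551, -0.0328]
tcp_rot: [0.522, 3.096, -0.002]
ft_force: [-0.4, 0.6, 6.7]
finger_gap: 0.0297
t 33.83 tcp [ 0.5123 -0.3551 -0.0328] jawyaw 70.9 tilt 0.14 F [-0.4  0.6  6.7] gap 0.0297 q6 -2.02
[0.09869393 0.17332907]
```

```bash
python3 -m crank '[{"angular":[0,0,0],"travel":[0,0,10],"fingers":0},{"angular":[0,0,0],"travel":[0,0,35],"fingers":0},{"angular":[0,0,0],"travel":[0,0,35],"fingers":0},{"angular":[0,0,0.1],"travel":[24.7,43.3,0],"fingers":0},{"angular":[0,0,0.1],"travel":[24.7,43.3,0],"fingers":0},{"angular":[0,0,0.1],"travel":[24.7,43.3,0],"fingers":0},{"angular":[0,0,0.1],"travel":[24.7,43.3,0],"fingers":0},{"angular":[0,0,0],"travel":[0,0,0],"fingers":0},{"angular":[0,0,0],"travel":[0,0,-30],"fingers":0},{"angular":[0,0,0],"travel":[0,0,0],"fingers":0}]'
python3 - <<'E'
from h import *
o=st();w=bot.camera_info("wrist")
cv2.imwrite("pics/w17.png",np.clip(bot.get_image("wrist")[:,:,::-1]*1.8,0,255).astype(np.uint8))
crop("pics/s17.png",bot.get_image("side")[:,:,::-1],250,80,400,190,5,1.5)
E
```

```text
t: 35.08
ee_pos: [0.6075, -0.1805, 0.0133]
tcp_rot: [0.102, -3.135, -0.004]
ft_force: [-0.0, 0.1, -1.6]
finger_gap: 0.0296
t 35.08 tcp [ 0.6075 -0.1805  0.0133] jawyaw 93.7 tilt 0.34 F [-0.   0.1 -1.6] gap 0.0296 q6 -2.1
```

View pics/w17.png

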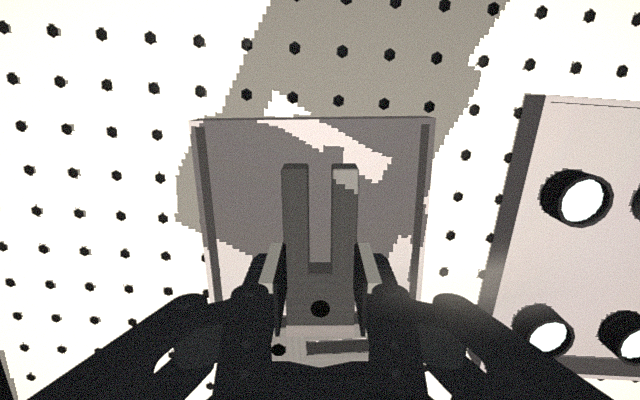

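View pics/s17.png

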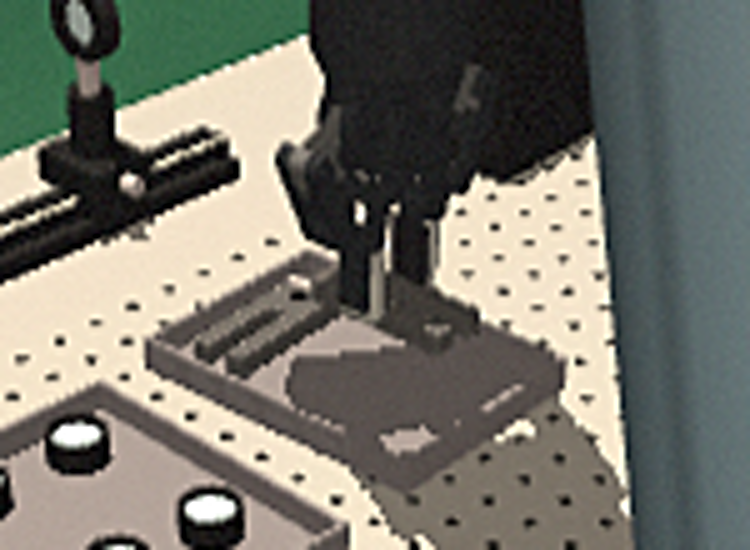

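Fork is level and lined up with the tray. Lowering.

```bash
python3 -m crank '[{"angular":[0,0,0],"travel":[0,0,-20],"fingers":0},{"angular":[0,0,0],"travel":[0,0,-13],"fingers":0},{"angular":[0,0,0],"travel":[0,0,-6],"fingers":0},{"angular":[0,0,0],"travel":[0,0,-2.5],"fingers":0},{"angular":[0,0,0],"travel":[0,0,0],"fingers":0},{"angular":[0,0,0],"travel":[0,0,0],"fingers":0}]';  for i in 1 2 3 4 5; do python3 -m crank '[{"angular":[0,0,0],"travel":[0,0,-0.7],"fingers":0},{"angular":[0,0,0],"travel":[0,0,0],"fingers":0}]'|grep -E "ee|ft"|tr '\n' ' ';echo; done
```

```text
t: 35.92
ee_pos: [0.6106, -0.1812, -0.0252]
tcp_rot: [-0.104, 3.139, -0.001]
ft_force: [-0.0, -0.2, -0.4]
finger_gap: 0.0295
ee_pos: [0.6103, -0.1811, -0.0262] ft_force: [-0.6, -0.2, -0.2] 
ee_pos: [0.6101, -0.181, -0.0272] ft_force: [-1.3, -0.3, -0.7] 
ee_pos: [0.6101, -0.181, -0.0279] ft_force: [1.1, -0.1, -0.2] 
ee_pos: [0.6101, -0.181, -0.0286] ft_force: [0.1, 0.2, -1.5] 
ee_pos: [0.6101, -0.181, -0.0293] ft_force: [0.1, 0.1, -0.8]
```

```bash
for i in 1 2; do python3 -m crank '[{"angular":[0,0,0],"travel":[0,0,-0.6],"fingers":0},{"angular":[0,0,0],"travel":[0,0,0],"fingers":0}]'|grep -E "ee|ft"|tr '\n' ' ';echo; done;  python3 -m crank '[{"angular":[0,0,0],"travel":[0,0,0],"fingers":0.42},{"angular":[0,0,0],"travel":[0,0,0],"fingers":0.5},{"angular":[0,0,0],"travel":[0,0,0],"fingers":0.52},{"angular":[0,0,0],"travel":[0,0,0],"fingers":0.52},{"angular":[0,0,0],"travel":[0,0,20],"fingers":0.52},{"angular":[0,0,0],"travel":[0,0,50],"fingers":0.52},{"angular":[0,0,0],"travel":[0,0,60],"fingers":0.52},{"angular":[0,0,0],"travel":[0,0,60],"fingers":1},{"angular":[0,0,0],"travel":[-40,-50,30],"fingers":1},{"angular":[0,0,0],"travel":[-40,-50,0],"fingers":1},{"angular":[0,0,0],"travel":[-40,-50,0],"fingers":1},{"angular":[0,0,0],"travel":[0,0,0],"fingers":1},{"angular":[0,0,0],"travel":[0,0,0],"fingers":1}]'
python3 - <<'E'
from h import *
st()
im=bot.get_image("top")[:,:,::-1];cv2.imwrite("pics/top18r.png",im)
crop("pics/t18.png",im,170,90,450,260,2.8,2)
crop("pics/s18.png",bot.get_image("side")[:,:,::-1],130,110,450,320,2.5,1.5)
E
```

```text
ee_pos: [0.6103, -0.1811, -0.0297] ft_force: [-0.9, 0.7, 0.1] 
ee_pos: [0.6102, -0.1811, -0.0297] ft_force: [-2.4, 0.9, 4.5] 
t: 39.3
ee_pos: [0.497, -0.3229, 0.1872]
tcp_rot: [-0.103, 3.139, -0.001]
ft_force: [0.8, -0.1, 0.6]
finger_gap: 0.0855
t 39.3 tcp [ 0.497  -0.3229  0.1872] jawyaw 93.8 tilt 0.08 F [ 0.8 -0.1  0.6] gap 0.0855 q6 -2.4
```

View pics/t18.png

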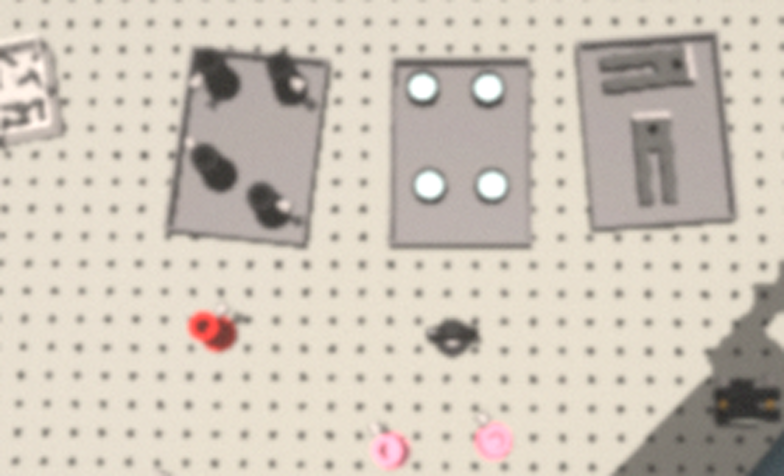

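View pics/s18.png

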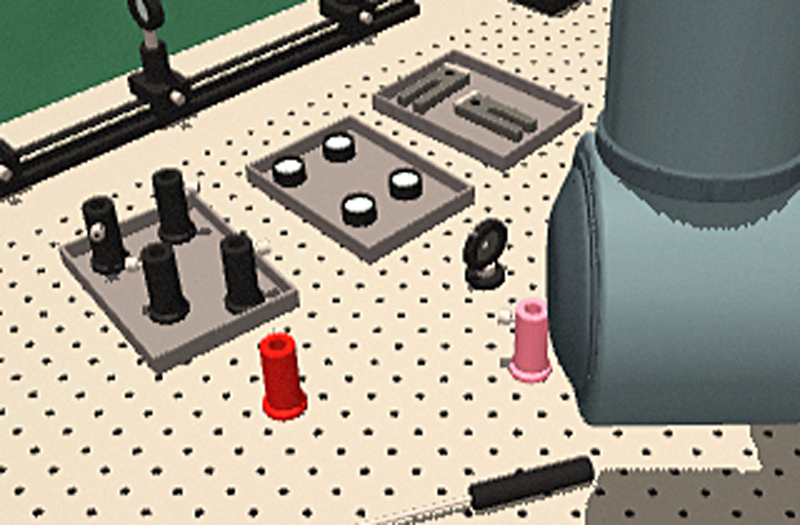

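All five parts are in their trays: the holders upright, the cells and the fork flat. The iris (331,210) and mirror (436,234) are at their starting pixels. Handing in.

```bash
python3 -c "
from h import *
st();print(bot.close_job())"
```

```text
t 39.4 tcp [ 0.4975 -0.3219  0.1867] jawyaw 93.9 tilt 0.04 F [-0.9  0.1  0.8] gap 0.0852 q6 -2.4
the job is handed in; nothing more can be done
None
```

All five parts are back in their own trays, and I handed the job in at about 39 s. No verdict is reported. The final top and side pictures show both holders upright, and both lens cells and the fork flat on their tray floors with nothing stacked. The mirror and iris are at the same pixels as at the start (checked by eye, to about a pixel), and the arm is clear of everything.

- **One check failed along the way:** the first grasp closed on nothing, just above the first holder, which didn't move. The reported tool point was about 38.5 mm beyond the real fingertips. I measured that by touching bare board with the fingers shut, and corrected every later height for it.
- **Set-down contact:** the force sensor showed floor contact for both lens cells and the fork. It showed none for the two holders, so I released those at the computed floor height, within about 1 mm.

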